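# Put together one meter kit on the dispatch bench

### The job

Get one meter kit ready for dispatch: first shut the grey hinged case, then seat it flat between the four yellow corners of the metal tray. On the shut case stack the white carton and, on top of that, the blue display with its screen up, each centred and square on the one below; lay the orange plug lengthwise between the four white posts of the black cradle. Let go of everything, and leave the sensor head and the steel probe where they are.

Things in the scene. Friction and masses are not known exactly. Their poses are not given: they have to be found in the camera images.
- case: Grey hinged case, loose, 0.4 kg, open at the start. 60 (x) x 100 (y) mm, bottom 28 mm high, 38 mm high when shut. Origin: centre of the underside, z up. Lid (57 x 97 x 10 mm, 1.5 mm inside the outline) turns on the +x long edge about an axis along y at x = +28.5, z = 28 mm; yellow tab at its free edge. Grip across the 60 mm.
- case_lid (a joint): Lid angle of the case, rad: 0 = shut, lid flat on the case; 1.57 = upright; more leans back to the case's +x (limit 1.9). Starts at 1.2 to 1.7. The hinge is stiff (0.03 N m), so the lid stays where it is left; pushing its outer face near the free edge towards the case's -x and then down shuts it with about 1 N. No catch.
- carton: White carton with a brown tape band along its length, loose, 54 (x) x 90 (y) x 40 (z) mm, 0.12 to 0.26 kg, rigid. Origin at the centre of its underside, long axis y.
- display: Blue display unit lying flat with its black screen up, loose, 52 (x) x 84 (y) x 30 (z) mm, 0.17 to 0.35 kg. Origin at the centre of its underside, long axis y, z out of the screen.
- plug: Orange connector plug lying on its flat, loose, 0.14 kg. Square orange middle 30 (x) x 56 (y) x 30 (z) mm; a silver round end (27 mm dia.) reaches to y = +64 mm, a slimmer orange end with grey rings to y = -64 mm. Origin at the centre of the middle's underside. Grip across the 30 mm of the middle.
- tray: Metal tray fixed to the bench: plate 100 (x) x 140 (y) x 6 mm, four yellow corner angles standing 16 mm above it round a pocket of 78 (x) x 118 (y) mm. The pocket's long sides are open between the angles for 78 mm, for the fingers. Origin: centre of the underside, so the plate's top is 6 mm above it. The case's y goes along the tray's y (either way round).
- cradle: Black cradle fixed to the bench: plate 80 (x) x 130 (y) x 6 mm with four white posts, a pair at y = +48 and at y = -48 mm (14 mm long), 46 mm clear apart in x and 22 mm high above the plate; open between the pairs for the fingers. Plug goes along y (either way round), centred, its flat on the plate. Origin: centre of the underside.
- sensor_head: Bystander, to be left alone: black sensor head standing on a 100 x 100 mm metal foot, 88 mm high, loose. Origin at the centre of the underside.
- probe: Bystander, to be left alone: steel probe with a black end, lying along its y, 144 mm long (y = -57 to +87 mm) and 22 mm high, loose. Origin under its square collar.
Not all that is in view belongs to the job. What is shaped like the display but green or red is not meant.

How it is judged:
By the outcome, as a careful person would: the job done as asked, in the order asked, and still so for the second after the job is handed in, with the robot touching nothing.
It also fails if it takes over 128 s, if anything falls off the work surface, if the arm or the gripper's body presses on something with over 40 N, if the wrist force passes 120 N, or if a joint passes its speed limit or range.

### The arm

A 7-joint arm with a two-finger parallel gripper is mounted at the origin on the work surface. World frame = base frame: x ahead of the robot, y to its left, z up, the work surface at z = 0. Lengths are in mm, angles in rad, forces in N, time in s.
With the tool pointing down it reaches from about 400 to 875 mm from the base axis. Payload 4.4 kg.
Tool frame: the origin (TCP) lies at the very end of the fingers, on their centre line; the grasp point (between the pads) lies ctrl.grip_depth behind it (ctrl.grip_depth is the distance from the TCP to the grasp point, in mm); z points along the fingers, y is the direction in which the jaws open and shut (so a half turn about z gives the same grasp; the last joint's range is limited). The gripper opens to 85 mm and grips with 20 to 120 N. Pads are 22 mm wide; open, the fingers measure 114 mm over their backs; the gripper's body (76 mm by 85 mm) begins 54 mm behind the grasp point. The pads swing forward as they close: fully open they stand 13 mm farther back than shut.
Start: joints at [1.058, 0.628, 0.038, 1.517, -0.027, 0.996, -0.02], TCP at [280.881, -586.194, 231.313] pointing down, gripper open.
Joint ranges: [-3.06, 3.06], [-0.37, 2.12], [-1.25, 1.32], [0.18, 2.47], [-1.1, 4.24], [0.23, 1.98], [-2.94, 2.94]. Speed limits (rad/s): [2.57, 2.57, 3.14, 3.14, 3.14, 3.14, 3.14].

### API

Orientations are given as [roll, pitch, yaw] about the fixed x, y, z axes, in that order (R = Rz(yaw) Ry(pitch) Rx(roll)).
In Python, from cell import ctrl gives the robot as it stands.
- The arm moves only by the tool servo_tool, never from a script. Its argument "commands" is one flat list of numbers, 5 for each row, row after row: the shift along the tool's x, y, z in units of 25 mm (1.0 is 25 mm), then the turn about the tool's z in units of 6 degrees (1.0 is 6 degrees), then the closure, from 0 (fully open) to 1 (shut). In form: [tx, ty, tz, twist, gripper, tx, ty, tz, twist, gripper, ...]. A call has 1 to 10 rows; each row is the pose to reach, as a shift and turn from the pose commanded when the call began, along the tool's axes at that moment; what a row does not reach only later rows make up. A row lasts 1/12 s, in which the tool goes at most 41.7 mm and 7.16 degrees, less where a joint would pass 70% of its speed; a pose out of reach is approached as far as the arm can. A call with a gripper value outside its range is refused whole. The fingers move at their own pace and stop on an object; the grip force is fixed at half the most. Time passes only in rows, so rows that repeat a pose let the fingers close. It gives the time, the measured TCP pose, the force and the opening at its end, in the units of the state.
- ctrl.read_state(): the state, without advancing time (a new reading comes with each control period).
- ctrl.get_image(name): name is "scene" or "top"; returns a dict with "img" (420x560x3 uint8, blue, green, red), "K" (3x3 intrinsics, pixels), "T" (4x4, takes a point from camera to world coordinates). Camera axes: x right, y down, z forward; pixel columns grow to the right and rows downward; lengths in mm; the calibration is good to about 2 mm. A picture is of the moment at which its call begins. There is no depth.
- ctrl.finish_job(): hands the job in, once; it reports no verdict.
The state is a dict: "clock": time; "qpos": joint angles; "qd": joint speeds; "tau": joint torques, N m; "eef_pos": TCP position; "tool_rot": TCP orientation; "force": force on the tool from outside, world axes, zero at the start; "torque": the same for the moment, N m; "width": finger opening in mm.
Only numpy, scipy, OpenCV 4.12 (cv2) and the standard library are available. Lean on these libraries where they do the work, as an engineer would, in place of code of your own. Each camera call takes 0.05 s, during which the arm holds its last target.

## Working session

There is one attempt and no reset: what is moved stays moved. The work goes in short steps, Python scripts to look and compute and a tool call to move; the robot and the scene stay as the last step left them, time stands still between calls to the robot, and variables do not carry over. Pictures are saved under pics/ and viewed, and the job is handed in when it is done.

Besides the shell and the picture viewer there is one more tool, called as name(argument=value, ...) on one line, values as JSON. servo_tool: Moves the arm, as the interface text tells. Its arguments: {"type":"object","properties":{"commands":{"type":"array","items":{"type":"number"}}},"required":["commands"]}

```bash
ls; mkdir -p pics; python3 - <<'E'
from cell import ctrl
import cv2,numpy as np
s=ctrl.read_state();print(s, ctrl.grip_depth)
for n in("scene","top"):
    d=ctrl.get_image(n);cv2.imwrite(f"pics/{n}0.png",d["img"]);np.savez(f"pics/{n}0.npz",**d);print(d["K"],d["T"])
E
```

```text
pics
{'clock': 0.0, 'qpos': array([ 1.05823619,  0.62932158,  0.03845042,  1.51836515, -0.0270026 ,
        0.99631623, -0.02000481]), 'qd': array([ 0.00172686,  0.00055409, -0.00103858,  0.00139903, -0.00064898,
       -0.00040387,  0.00085915]), 'tau': array([ 2.71093122e-04, -5.63396144e+01,  1.22591950e+00, -1.93445510e+01,
        1.07978008e-02,  1.05816830e-02, -1.84247148e-05]), 'eef_pos': array([ 280.58120923, -585.62702558,  230.40607623]), 'tool_rot': array([-3.13970076e+00,  2.65939097e-05,  4.46747159e-01]), 'force': array([ 0.02262049,  0.5456644 , -0.09719142]), 'torque': array([ 0.00211092, -0.05210034,  0.00704671]), 'width': 85.56197864766986} 18.700000000000003
[[396.07553105   0.         280.44030511]
 [  0.         396.07553105 212.67024816]
 [  0.           0.           1.        ]] [[-3.83892216e-01  6.76016080e-01 -6.28990482e-01  1.24004761e+03]
 [ 9.23288433e-01  2.71542087e-01 -2.71667745e-01  2.64099323e+02]
 [-1.28543759e-02 -6.85030770e-01 -7.28400721e-01  8.13948879e+02]
 [ 0.00000000e+00  0.00000000e+00  0.00000000e+00  1.00000000e+00]]
[[418.57889807   0.         275.39739745]
 [  0.         418.57889807 205.70540132]
 [  0.           0.           1.        ]] [[-9.40421824e-02 -9.71266959e-01  2.18624247e-01  4.13956605e+02]
 [-9.95567225e-01  9.20561167e-02 -1.92762241e-02  6.26406043e+00]
 [-1.40333960e-03 -2.19467913e-01 -9.75618709e-01  9.87657961e+02]
 [ 0.00000000e+00  0.00000000e+00  0.00000000e+00  1.00000000e+00]]
```

View pics/scene0.png

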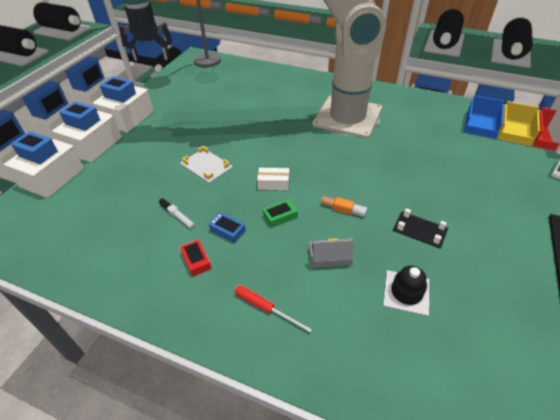

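View pics/top0.png

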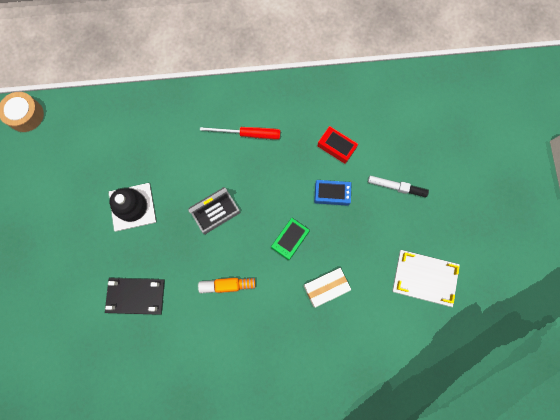

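```bash
python3 - <<'E'
import cv2,numpy as np
t=cv2.imread("pics/top0.png");s=cv2.imread("pics/scene0.png")
def z(im,x,y,w,h,k): return cv2.resize(im[y:y+h,x:x+w],None,fx=k,fy=k,interpolation=cv2.INTER_CUBIC)
a=np.hstack([z(t,170,170,80,80,5),z(t,295,250,80,80,5)])
b=np.hstack([z(t,380,235,90,80,5)[:, :400],z(s,290,220,80,80,5)])
cv2.imwrite("pics/z0.png",cv2.resize(np.vstack([a[:300+100],b]),(600,600)))
E
```

```text
(no output)
```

View pics/z0.png

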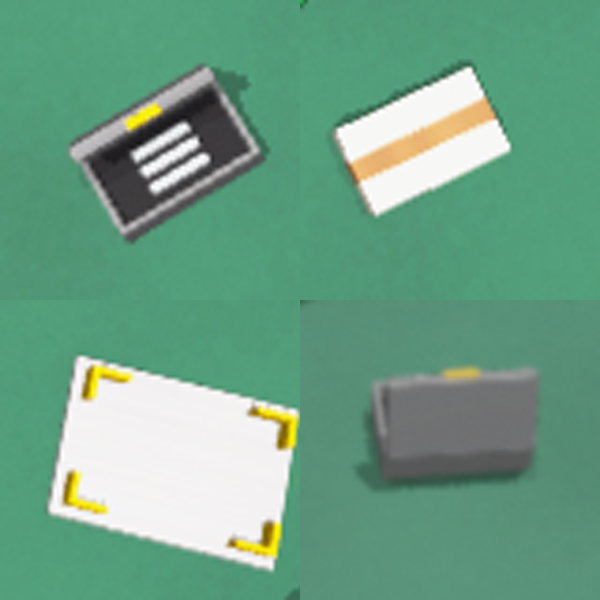

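```bash
cat > h.py <<'E'
import cv2,numpy as np
from scipy.spatial.transform import Rotation as R
def load(n): return dict(np.load(f"pics/{n}.npz"))
def w(d,uv,z):
    uv=np.atleast_2d(np.asarray(uv,float));K=d["K"];T=d["T"]
    r=np.c_[(uv[:,0]-K[0,2])/K[0,0],(uv[:,1]-K[1,2])/K[1,1],np.ones(len(uv))]@T[:3,:3].T
    o=T[:3,3];return o+r*((z-o[2])/r[:,2])[:,None]
def px(d,P):
    P=np.atleast_2d(np.asarray(P,float));T=d["T"];c=(P-T[:3,3])@T[:3,:3];p=c@d["K"].T
    return p[:,:2]/p[:,2:]
def rect(d,m,z,roi=None):
    if roi is not None:
        k=np.zeros_like(m);x,y,a,b=roi;k[y:y+b,x:x+a]=1;m=m*k
    cs,_=cv2.findContours(m,cv2.RETR_EXTERNAL,cv2.CHAIN_APPROX_NONE)
    if not cs: return None
    c=max(cs,key=cv2.contourArea)[:,0]
    q=w(d,c,z)[:,:2].astype(np.float32)
    (cx,cy),(a,b),t=cv2.minAreaRect(q)
    if a>b: ang=t
    else: ang=t+90
    ang=(ang+90)%180-90   # direction of long side, deg from world x
    return np.round([cx,cy,max(a,b),min(a,b),ang],1)
def snap(tag,names=("scene","top")):
    from cell import ctrl
    out={}
    for n in names:
        d=ctrl.get_image(n);cv2.imwrite(f"pics/{n}{tag}.png",d["img"]);np.savez(f"pics/{n}{tag}.npz",**d);out[n]=d
    return out
def hsv(d): return cv2.cvtColor(d["img"],cv2.COLOR_BGR2HSV)
def zoom(im,x,y,ww,hh,k): return cv2.resize(im[y:y+hh,x:x+ww],None,fx=k,fy=k,interpolation=cv2.INTER_CUBIC)
E
python3 - <<'E'
from h import *
d=load("top0");H=hsv(d);h,s,v=[H[...,i].astype(int) for i in range(3)]
green=(h>60)&(h<95)&(s>80)
U=lambda m:m.astype(np.uint8)
ng=U(~green)
print("carton",rect(d,ng,40,(295,255,65,60)),rect(d,U((v>225)&~green),40,(295,255,65,60)))
print("tray",rect(d,ng,6,(385,240,85,75)),"yel",rect(d,U((h>20)&(h<35)&(s>150)),22,(385,240,85,75)))
m=U((h>20)&(h<35)&(s>150))
for n in range(1): 
    nn,l,st,c=cv2.connectedComponentsWithStats(m[235:320,380:470]);print(st[1:],w(d,c[1:]+[380,235],22).round(1))
print("cradle",rect(d,ng,6,(95,265,80,60)))
wm=U((v>190)&(s<60));nn,l,st,c=cv2.connectedComponentsWithStats(wm[265:320,95:175]);print(st[1:],w(d,c[1:]+[95,265],28).round(1))
print("display",rect(d,ng,30,(300,170,65,45)),rect(d,U((h>100)&(h<125)&(s>120)),30,(300,170,65,45)))
org=U((h>5)&(h<22)&(s>120)&(v>150))
print("plug",rect(d,ng,15,(190,265,75,35)),rect(d,org,15,(190,265,75,35)))
print("case",rect(d,ng,28,(180,180,70,60)))
print("tab",w(d,np.argwhere(m[180:230,180:245])[:,::-1].mean(0)+[180,180],80))
for p in [(130,205),(398,186),(290,239)]: print(w(d,p,0))
E
```

```text
carton [ 430.7 -108.6   94.    56.2  -70.2] [ 431.2 -109.9   89.5   53.4  -70.5]
tray [ 431.1 -343.4  142.2  101.8   70.3] yel [ 380.6 -378.6   30.3   15.4   84.6]
[[22 18 13  8 44]
 [67 29 12 11 55]
 [17 46 11 11 43]
 [61 60 14  8 55]] [[ 484.5 -302.1   22. ]
 [ 446.2 -406.4   22. ]
 [ 415.9 -277.3   22. ]
 [ 379.1 -383.    22. ]]
cradle [453.8 329.7 130.5  78.9  83.1]
[[13 16  7  4 24]
 [56 17  6  4 21]
 [10 41  7  3 19]
 [53 42  7  4 25]] [[487.  374.1  28. ]
 [475.4 278.2  28. ]
 [433.6 380.   28. ]
 [421.3 284.5  28. ]]
display [ 648.5 -149.9   85.8   58.    80.5] [ 648.8 -149.7   84.6   57.4   80.7]
plug [458.1 115.6 131.3  33.2  89.7] [458.  112.6  63.9  30.4  88.9]
case [632.2 132.6 103.7  76.1 -63.2]
tab [[642.88824989 136.90373481  80.        ]]
[[670.23046844 336.97080943   0.        ]]
[[ 656.14489088 -316.1175206     0.        ]]
[[551.28348123 -40.16435757   0.        ]]
```

```bash
python3 - <<'E'
from h import *
d=load("top0");t=d["img"]
a=np.hstack([zoom(t,184,180,60,60,6.66),zoom(t,305,165,60,60,6.66)])
b=np.hstack([zoom(t,195,255,64,64,6.25)[100:300],zoom(load("scene0")["img"],312,185,64,64,6.25)[:200]])
cv2.imwrite("pics/z1.png",np.vstack([a[:,:798],b[:,:798]]))
E
```

```text
(no output)
```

View pics/z1.png

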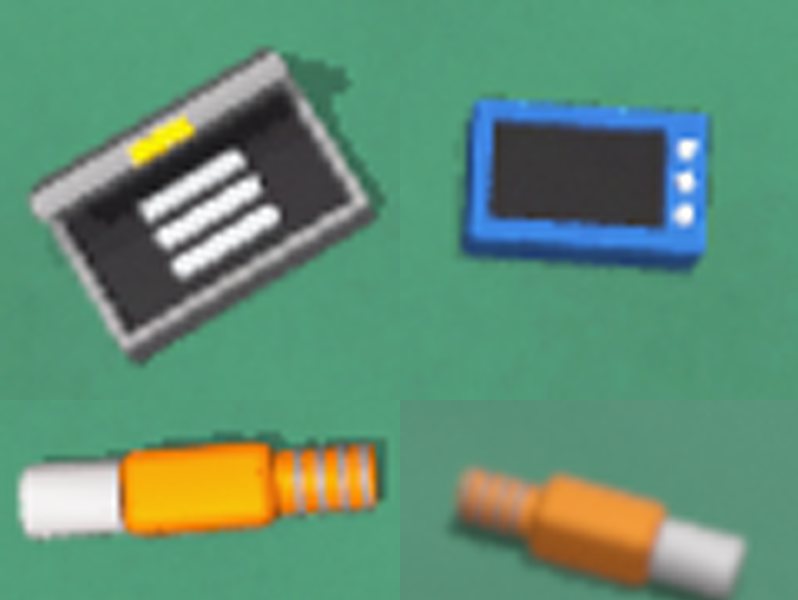

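```bash
python3 - <<'E'
from h import *
d=load("top0");H=hsv(d);h,s,v=[H[...,i].astype(int) for i in range(3)]
c=lambda x,y,ox,oy,k:((x+.5)/k+ox-.5,(y+.5)/k+oy-.5)
P=w(d,[c(126,350,184,180,6.66),c(373,207,184,180,6.66)],28)[:,:2];print(P)
v1=P[1]-P[0];L=np.hypot(*v1);u=v1/L;n=np.array([-u[1],u[0]]);n=n*np.sign(n[0])
cc=P.mean(0)+30*n;print("case",L,np.degrees(np.arctan2(u[1],u[0])),cc,n)
# tab at x=-28.5.. height
K=(d["img"][...,0].astype(int))
m=((h>100)&(h<125)&(s>120)&(v>190)).astype(np.uint8)
print("disp top",rect(d,m,30,(300,170,65,45)))
m2=((v<90)&(s<80)).astype(np.uint8);print("screen",rect(d,m2,30,(310,172,35,30)))
corn=w(d,[c(x-400,y,305,165,6.66) for x,y in[(475,98),(710,113),(698,253),(463,240)]],30)[:,:2];print(corn,corn.mean(0))
# plug middle
org=((h>5)&(h<25)&(s>150)&(v>150))
pc=w(d,[c(x,y-400+100,195,255,6.25) for x,y in[(123,492),(272,486)]],30)[:,:2];print("plug mid",pc,pc.mean(0))
pe=w(d,[c(x,y-400+100,195,255,6.25) for x,y in[(20,500),(378,478)]],14)[:,:2];print("ends",pe,pe.mean(0),np.degrees(np.arctan2(*(pe[1]-pe[0])[::-1])))
# scene
e=load("scene0")
for nm,p in dict(case=[*cc,28],disp=[651,-150,30],plug=[458,115,30],carton=[431,-109.5,40],tray=[431,-343,6],cradle=[454,329.3,6]).items(): print(nm,px(e,[p]).round(1))
H=hsv(e);h,s,v=[H[...,i].astype(int) for i in range(3)]
tab=((h>20)&(h<35)&(s>120)).astype(np.uint8)
q=np.argwhere(tab[230:250,320:345])[:,::-1].mean(0)+[320,230];print("tab scene",q)
# triangulate tab
dt=load("top0");H=hsv(dt);ty=((H[...,0]>20)&(H[...,0]<35)&(H[...,1]>150));qt=np.argwhere(ty[185:215,195:225])[:,::-1].mean(0)+[195,185]
A=w(dt,qt,0)[0];B=w(dt,qt,100)[0];C=w(e,q,0)[0];D=w(e,q,100)[0]
best=min(((np.hypot(*((w(dt,qt,z)-w(e,q,z))[0][:2])),z) for z in range(20,110)));print("tab z",best,w(dt,qt,best[1]),w(e,q,best[1]))
E
```

```text
[[582.45812056 161.4148851 ]
 [625.08395412  72.00089946]]
case 99.05464408191001 -64.51172060097143 [630.8512373  129.61768584] [0.90267333 0.43032645]
disp top [ 651.5 -151.5   81.9   50.1   80.7]
screen [ 652.  -147.7   59.4   33.    81.3]
[[ 683.59444048 -114.4681344 ]
 [ 670.15281747 -197.25378152]
 [ 619.70607251 -186.19547144]
 [ 632.2069378  -104.24948399]] [ 651.41506706 -150.54171784]
plug mid [[458.83798492 141.50376671]
 [455.90986498  87.95311033]] [457.37392495 114.72843852]
ends [[460.26094636 181.44758121]
 [455.83138328  50.4452023 ]] [458.04616482 115.94639176] -91.93659547154788
case [[328.3 248.6]]
disp [[225.5 222.6]]
plug [[342.4 201.1]]
carton [[272.2 172.8]]
tray [[205.3 163. ]]
cradle [[418.9 227.5]]
tab scene [332.5 239. ]
tab z (np.float64(2.8937713600012), 82) [[642.38380514 136.61587379  82.        ]] [[641.27075511 139.28702191  82.        ]]
```

```bash
cat >> h.py <<'E'
def plan(x,y,z,yawdeg):
    from cell import ctrl
    s=ctrl.read_state();p=s["eef_pos"];M=R.from_euler("xyz",s["tool_rot"]).as_matrix()
    t=M.T@(np.array([x,y,z])-p)/25
    yaw=np.degrees(s["tool_rot"][2]);dy=(yawdeg-yaw+90)%180-90
    print("t",s["clock"].__round__(2),"pos",p.round(1),"yaw",round(yaw,2),"F",s["force"].round(1),"w",round(s["width"],1),"| cmd",t.round(3),"twist",round(-dy/6,3), "rows",np.linalg.norm(t)*25/41.7)
E
python3 -c "
from h import *
plan(698,162,200,116)"
```

```text
t 0.1 pos [ 280.7 -585.7  230.5] yaw 25.6 F [0.4 0.3 0.9] w 85.2 | cmd [ 27.978 -19.754   1.253] twist 14.934 rows 20.546630744870836
```

```bash
sed -i 's/(yawdeg-yaw+90)%180-90/(yawdeg-yaw+180)%360-180/' h.py
```

servo_tool(commands=[28, -19.75, 1.25, -15.07, 1, 28, -19.75, 1.25, -15.07, 1, 28, -19.75, 1.25, -15.07, 1, 28, -19.75, 1.25, -15.07, 1, 28, -19.75, 1.25, -15.07, 1, 28, -19.75, 1.25, -15.07, 1, 28, -19.75, 1.25, -15.07, 1, 28, -19.75, 1.25, -15.07, 1, 28, -19.75, 1.25, -15.07, 1, 28, -19.75, 1.25, -15.07, 1])

```text
clock: 0.93
eef_pos: [484.4, -220.9, 216.0]
tool_rot: [-3.141, 0.0, 1.703]
force: [-0.0, -0.3, 1.4]
width: -0.1
```

```bash
python3 -c "
from h import *
plan(698,162,200,116)"
```

```text
t 0.93 pos [ 484.4 -220.9  216. ] yaw 97.55 F [-0.  -0.3  1.4] w -0.1 | cmd [14.061 10.484  0.637] twist -3.074 rows 10.52200954258403
```

servo_tool(commands=[14.06, 10.48, 0.6, -3.07, 1, 14.06, 10.48, 0.6, -3.07, 1, 14.06, 10.48, 0.6, -3.07, 1, 14.06, 10.48, 0.6, -3.07, 1, 14.06, 10.48, 0.6, -3.07, 1, 14.06, 10.48, 0.6, -3.07, 1, 14.06, 10.48, 0.6, -3.07, 1, 14.06, 10.48, 0.6, -3.07, 1, 14.06, 10.48, 0.6, -3.07, 1, 14.06, 10.48, 0.6, -3.07, 1])

```text
clock: 1.77
eef_pos: [689.4, 141.4, 201.3]
tool_rot: [-3.141, 0.0, 2.018]
force: [1.0, -0.4, -0.1]
width: -0.1
```

```bash
python3 -c "
from h import *
plan(698,162,70,116)"
```

```text
t 1.77 pos [689.4 141.4 201.3] yaw 115.64 F [ 1.  -0.4 -0.1] w -0.1 | cmd [0.594 0.673 5.25 ] twist -0.06 rows 3.193280059972258
```

servo_tool(commands=[0.6, 0.67, 1, 0, 1, 0.6, 0.67, 2.5, 0, 1, 0.6, 0.67, 4, 0, 1, 0.6, 0.67, 5.25, 0, 1, 0.6, 0.67, 5.25, 0, 1, 0.6, 0.67, 5.25, 0, 1])

```text
clock: 2.27
eef_pos: [696.1, 160.0, 68.7]
tool_rot: [-3.137, -0.001, 2.018]
force: [1.0, -0.1, 0.6]
width: 0.2
```

```bash
python3 -c "
from h import *
plan(630.9+.899*10,129.6+.438*10,68,116)
d=snap('1');i=zoom(d['top']['img'],160,150,110,110,5);j=zoom(d['scene']['img'],280,180,110,110,5)
cv2.imwrite('pics/z2.png',cv2.resize(np.hstack([i,j]),(800,400)))"
```

```text
t 2.27 pos [696.1 160.   68.7] yaw 115.64 F [ 1.  -0.1  0.6] w 0.2 | cmd [ 0.033 -2.476  0.039] twist -0.059 rows 1.4849675307358643
```

View pics/z2.png

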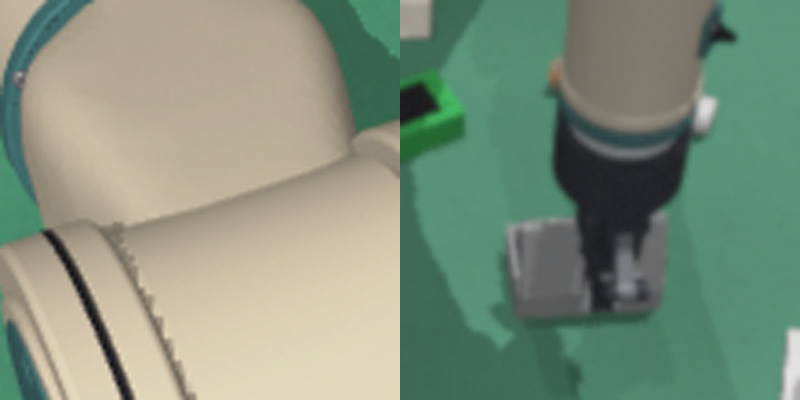

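servo_tool(commands=[0.03, -0.3, 0, 0, 1, 0.03, -0.6, 0, 0, 1, 0.03, -0.85, 0, 0, 1, 0.03, -1.1, 0, 0, 1, 0.03, -1.35, 0, 0, 1, 0.03, -1.6, 0, 0, 1, 0.03, -1.85, 0, 0, 1, 0.03, -2.1, 0, 0, 1, 0.03, -2.3, 0, 0, 1, 0.03, -2.48, 0, 0, 1])

```text
clock: 3.2
eef_pos: [640.9, 134.1, 70.7]
tool_rot: [3.142, 0.0, 2.018]
force: [-0.7, 0.0, 0.5]
width: -0.1
```

```bash
python3 -c "
from h import *
plan(630.9-.899*15,129.6-.438*15,45,116)
d=snap('2');i=zoom(d['top']['img'],160,150,110,110,5);j=zoom(d['scene']['img'],280,180,110,110,5)
cv2.imwrite('pics/z3.png',cv2.resize(np.hstack([i,j]),(800,400)))"
```

```text
t 3.2 pos [640.9 134.1  70.7] yaw 115.64 F [-0.7  0.   0.5] w -0.1 | cmd [ 0.007 -1.041  1.026] twist -0.061 rows 0.8762745640632671
```

View pics/z3.png

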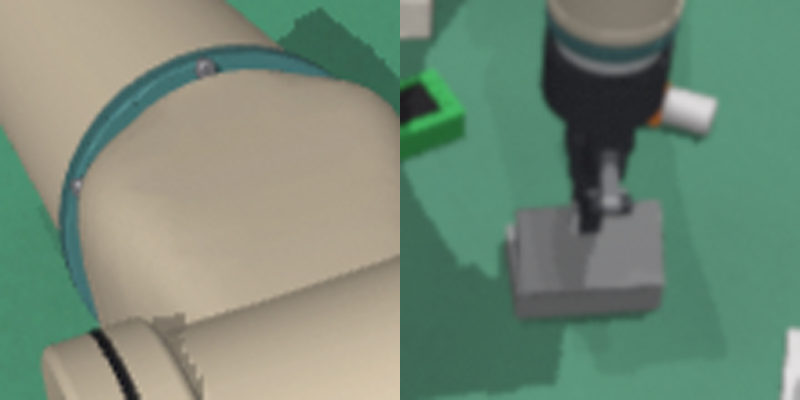

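servo_tool(commands=[0, -0.3, 0.1, 0, 1, 0, -0.6, 0.3, 0, 1, 0, -0.8, 0.5, 0, 1, 0, -0.9, 0.7, 0, 1, 0, -1, 0.85, 0, 1, 0, -1, 1, 0, 1, 0, -1, 1.1, 0, 1, 0, -1, 1.18, 0, 1, 0, -1, 1.24, 0, 1, 0, -1, 1.24, 0, 1])

```text
clock: 4.13
eef_pos: [618.9, 123.7, 39.3]
tool_rot: [-3.141, -0.0, 2.018]
force: [-0.1, 0.6, -0.4]
width: 0.0
```

```bash
python3 -c "
from h import *
plan(630.9-.899*15,129.6-.438*15,38,116)
d=snap('3');i=zoom(d['top']['img'],160,150,110,110,5);j=zoom(d['scene']['img'],280,180,110,110,5)
cv2.imwrite('pics/z4.png',cv2.resize(np.hstack([i,j]),(800,400)))"
```

```text
t 4.13 pos [618.9 123.7  39.3] yaw 115.64 F [-0.1  0.6 -0.4] w 0.0 | cmd [ 0.001 -0.064  0.051] twist -0.06 rows 0.049175620019999436
```

View pics/z4.png

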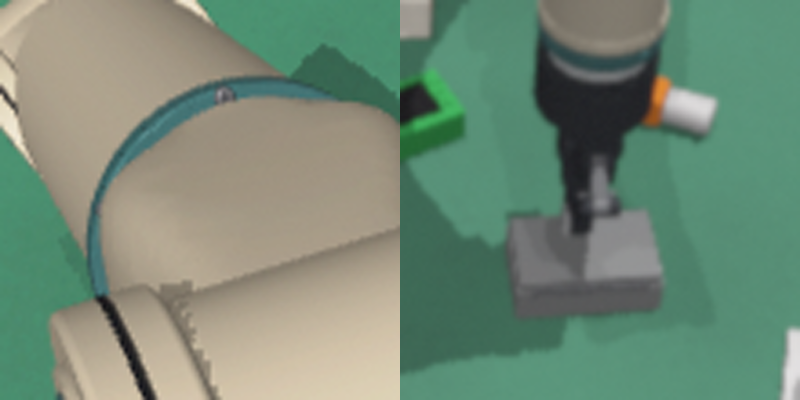

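servo_tool(commands=[0, 0, 0.05, 0, 1, 0, 0, 0.1, 0, 1, 0, 0, 0.13, 0, 1, 0, 0, 0.13, 0, 1])

```text
clock: 4.57
eef_pos: [619.2, 123.7, 37.9]
tool_rot: [3.141, 0.001, 2.018]
force: [-3.5, -0.2, 10.4]
width: -0.0
```

servo_tool(commands=[0, 0, -1.5, 0, 1, 0, 0.5, -3, 0, 0.5, 0, 0.5, -4, 0, 0, 0, 0.5, -4, 0, 0, 0, 0.5, -4, 0, 0])

```text
clock: 4.98
eef_pos: [631.3, 129.3, 138.3]
tool_rot: [3.138, 0.001, 2.018]
force: [-0.8, -0.2, -1.3]
width: 48.0
```

```bash
python3 -c "
from h import *
plan(630.9,129.6,5,116)
d=snap('4');i=zoom(d['top']['img'],160,150,110,110,5);j=zoom(d['scene']['img'],290,210,80,80,8)
cv2.imwrite('pics/z5.png',j[:600])
e=d['scene']
n=np.array([.899,.438]);u=np.array([-.438,.899]);c=np.array([630.9,129.6])
for a,b in((-30,-50),(30,-50),(30,50),(-30,50)): print((px(e,[[*(c+a*n+b*u),28]])-[290,210])*8+3.5, (px(e,[[*(c+a*n+b*u),0]])-[290,210])*8+3.5)
"
```

```text
t 4.98 pos [631.3 129.3 138.3] yaw 115.63 F [-0.8 -0.2 -1.3] w 48.0 | cmd [ 0.023 -0.03   5.331] twist -0.062 rows 3.1964121642470444
[[140.36608171 246.98412264]] [[137.25350845 301.51077495]]
[[161.01575096 398.80157158]] [[157.34891707 452.46288343]]
[[485.25694762 380.6766236 ]] [[474.9460734  434.54110744]]
[[451.54260869 230.06107487]] [[442.30556    284.75652814]]
```

View pics/z5.png

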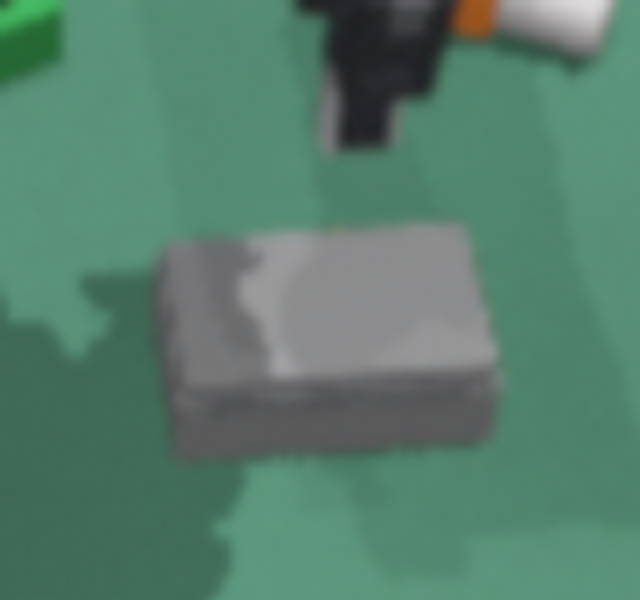

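servo_tool(commands=[0, 0, 0, -0.06, 0, 0, 0, 0, -0.06, 0, 0, 0, 1, -0.06, 0, 0, 0, 2.5, -0.06, 0, 0, 0, 3.8, -0.06, 0, 0, 0, 4.6, -0.06, 0, 0, 0, 5, -0.06, 0, 0, 0, 5.25, -0.06, 0, 0, 0, 5.28, -0.06, 0, 0, 0, 5.28, -0.06, 0])

```text
clock: 5.92
eef_pos: [630.7, 129.3, 5.0]
tool_rot: [3.14, 0.0, 2.025]
force: [0.8, 0.5, -0.3]
width: 85.5
```

servo_tool(commands=[0, 0, 0, 0, 0.3, 0, 0, 0, 0, 0.5, 0, 0, 0, 0, 0.6, 0, 0, 0, 0, 0.7, 0, 0, 0, 0, 1, 0, 0, 0, 0, 1, 0, 0, 0, 0, 1, 0, 0, 0, 0, 1])

```text
clock: 6.58
eef_pos: [631.8, 129.5, 6.5]
tool_rot: [3.138, 0.001, 2.024]
force: [1.0, 0.0, 6.4]
width: 58.7
```

```bash
python3 -c "
from h import *
plan(631,-100,150,70.3)
plan(431.2,-343,150,70.3)"
```

```text
t 6.58 pos [631.8 129.5   6.5] yaw 115.99 F [1.  0.  6.4] w 58.7 | cmd [-8.243 -4.03  -5.75 ] twist 7.615 rows 6.491696874733162
t 6.58 pos [631.8 129.5   6.5] yaw 115.99 F [1.  0.  6.4] w 58.7 | cmd [-13.477 -15.473  -5.79 ] twist 7.615 rows 12.782312146283953
```

servo_tool(commands=[0, 0, -0.5, 0, 1, 0, 0, -1.5, 0, 1, 0, 0, -3, 0, 1, 0, 0, -4.5, 0, 1, -1, -1, -5.8, 0.5, 1, -2, -2.2, -5.8, 1.2, 1, -3, -3.4, -5.8, 2, 1, -4, -4.6, -5.8, 3, 1, -5, -5.7, -5.8, 4, 1, -5.9, -6.8, -5.8, 5, 1])

```text
clock: 7.42
eef_pos: [540.4, -80.4, 150.2]
tool_rot: [-3.142, 0.001, 1.495]
force: [1.1, -1.2, -3.8]
width: 58.7
```

```bash
python3 -c "
from h import *
plan(431.2,-343,130,70.3)"
```

```text
t 7.42 pos [540.4 -80.4 150.2] yaw 85.66 F [ 1.1 -1.2 -3.8] w 58.7 | cmd [-10.805  -3.559   0.816] twist 2.559 rows 6.83748547417169
```

servo_tool(commands=[-1.3, -0.4, 0.1, 0.5, 1, -2.6, -0.85, 0.2, 1, 1, -3.9, -1.3, 0.3, 1.5, 1, -5.2, -1.7, 0.4, 2, 1, -6.5, -2.15, 0.5, 2.56, 1, -7.8, -2.6, 0.6, 2.56, 1, -9, -3, 0.7, 2.56, 1, -10, -3.3, 0.8, 2.56, 1, -10.6, -3.5, 0.8, 2.56, 1, -10.8, -3.56, 0.82, 2.56, 1])

```text
clock: 8.25
eef_pos: [431.6, -344.9, 129.2]
tool_rot: [-3.141, 0.002, 1.227]
force: [0.6, -0.5, -3.9]
width: 58.8
```

```bash
python3 -c "
from h import *
plan(431.2,-343,14,70.3)
d=snap('5');i=zoom(d['top']['img'],370,220,110,110,5);j=zoom(d['scene']['img'],150,110,110,110,5)
cv2.imwrite('pics/z6.png',cv2.resize(np.hstack([i,j]),(800,400)))"
```

```text
t 8.25 pos [ 431.6 -344.9  129.2] yaw 70.33 F [ 0.6 -0.5 -3.9] w 58.8 | cmd [ 0.074 -0.038  4.609] twist 0.005 rows 2.763866800725242
```

View pics/z6.png

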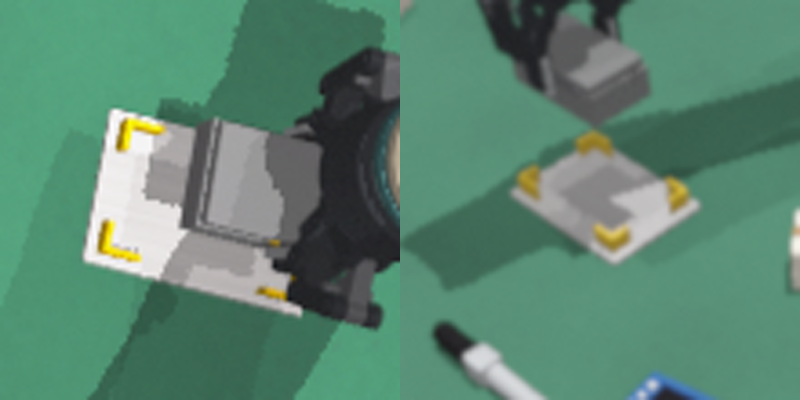

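servo_tool(commands=[0.07, -0.04, 1, 0, 1, 0.07, -0.04, 2.2, 0, 1, 0.07, -0.04, 3.2, 0, 1, 0.07, -0.04, 3.8, 0, 1, 0.07, -0.04, 4.2, 0, 1, 0.07, -0.04, 4.4, 0, 1, 0.07, -0.04, 4.5, 0, 1, 0.07, -0.04, 4.58, 0, 1, 0.07, -0.04, 4.62, 0, 1, 0.07, -0.04, 4.62, 0, 1])

```text
clock: 9.18
eef_pos: [433.5, -338.7, 18.7]
tool_rot: [-3.141, 0.002, 1.233]
force: [-11.1, 3.3, 41.3]
width: 58.7
```

servo_tool(commands=[0, 0, -0.25, 0, 1, 0, 0, -0.3, 0, 1])

```text
clock: 9.35
eef_pos: [436.1, -338.6, 23.1]
tool_rot: [3.138, 0.0, 1.235]
force: [0.5, 0.6, -3.7]
width: 58.6
```

```bash
python3 -c "
from h import *
plan(431.2,-343,14,70.3)
d=snap('6');i=zoom(d['top']['img'],370,220,110,110,5);j=zoom(d['scene']['img'],160,110,90,90,7)
cv2.imwrite('pics/z7.png',cv2.resize(np.hstack([cv2.resize(i,(600,600)),cv2.resize(j,(600,600))]),(800,400)))"
```

```text
t 9.35 pos [ 436.1 -338.6   23.1] yaw 70.74 F [ 0.5  0.6 -3.7] w 58.6 | cmd [-0.23  -0.127  0.365] twist 0.073 rows 0.2697200241362413
```

View pics/z7.png

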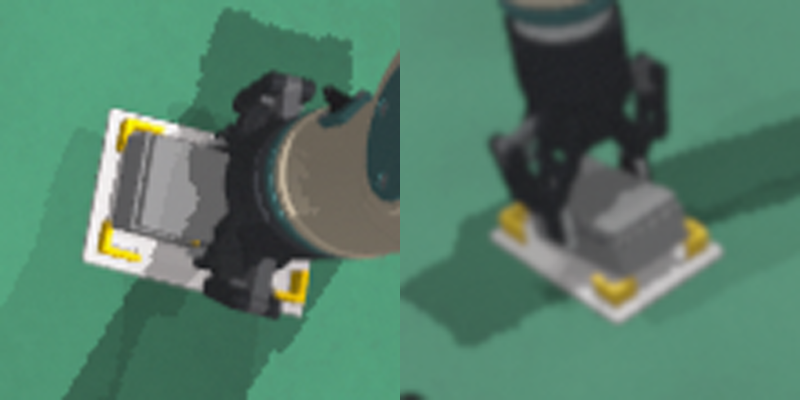

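servo_tool(commands=[-0.2, -0.1, -0.6, 0, 1, -0.23, -0.13, -1, 0, 1, -0.23, -0.13, -1, 0, 1, -0.23, -0.13, -1, 0, 1, -0.23, -0.13, -1, 0, 1])

```text
clock: 9.87
eef_pos: [429.1, -343.1, 45.4]
tool_rot: [-3.141, -0.001, 1.233]
force: [-0.5, -0.0, -3.5]
width: 58.6
```

```bash
python3 -c "
from h import *
d=snap('7');i=zoom(d['top']['img'],385,235,75,75,8);j=zoom(d['scene']['img'],170,100,75,75,8)
plan(431.2,-343,14,70.3)
cv2.imwrite('pics/z8.png',cv2.resize(np.hstack([cv2.resize(i,(600,600)),cv2.resize(j,(600,600))]),(800,400)))"
```

```text
t 9.97 pos [ 428.9 -343.1   45.2] yaw 70.66 F [ 0.1 -0.1 -4.2] w 58.9 | cmd [0.033 0.088 1.248] twist 0.06 rows 0.7504546103045265
```

View pics/z8.png

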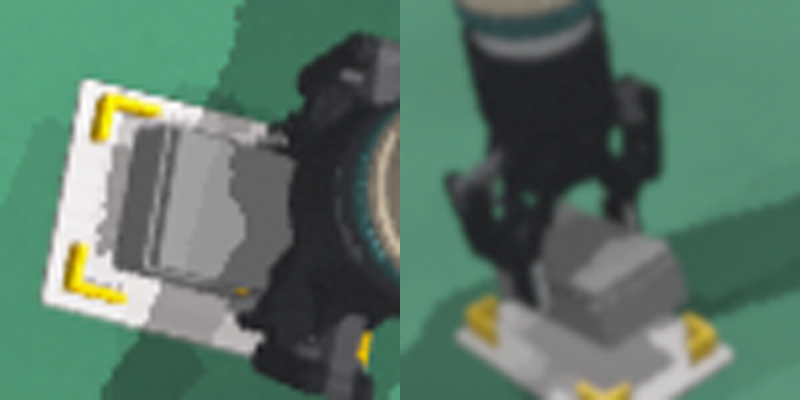

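```bash
python3 -c "
from h import *
d=load('top7')
c=np.array([431.2,-343]);u=np.array([.337,.9415]);n=np.array([.9415,-.337])
for z in(36,42,46):
  P=w(d,[(409.3,259.3),(407.0,284.6)],z)[:,:2]-c;print(z,P@u,P@n, np.hypot(*(P[0]-P[1])))
# opposite: lid top front corner
P=w(d,[(385+170/5.333,235+128/5.333),(385+150/5.333,235+270/5.333)],84)[:,:2]-c;print(P@u,P@n)
"
```

```text
36 [52.66692416 47.56506503] [ 27.43625406 -29.38848654] 57.053558990971084
42 [54.37144938 49.30175638] [ 26.41883243 -30.04764033] 56.69384849820839
46 [55.50779952 50.45955061] [ 25.74055135 -30.48707619] 56.45404150303333
[50.63682495 48.48701784] [ 23.94727899 -33.56898116]
```

servo_tool(commands=[-0.05, 0.09, 0.2, 0.06, 1, -0.08, 0.09, 0.5, 0.06, 1, -0.08, 0.09, 0.8, 0.06, 1, -0.08, 0.09, 1, 0.06, 1, -0.08, 0.09, 1.1, 0.06, 1, -0.08, 0.09, 1.15, 0.06, 1, -0.08, 0.09, 1.15, 0.06, 1])

```text
clock: 10.55
eef_pos: [430.0, -345.4, 17.5]
tool_rot: [-3.14, -0.0, 1.227]
force: [-2.4, 3.5, 7.3]
width: 58.5
```

servo_tool(commands=[0, 0, 0.02, 0, 1, 0, 0, 0.04, 0, 1, 0, 0, 0.06, 0, 1, 0, 0, 0.06, 0, 1])

```text
clock: 10.88
eef_pos: [430.1, -345.1, 16.9]
tool_rot: [-3.14, -0.0, 1.227]
force: [-2.4, 5.1, 13.8]
width: 58.6
```

servo_tool(commands=[0, 0, 0.05, 0, 1, 0, 0, 0.1, 0, 1, 0, 0, 0.12, 0, 1])

```text
clock: 11.13
eef_pos: [430.9, -343.8, 14.0]
tool_rot: [-3.141, -0.002, 1.228]
force: [-1.1, 8.4, 18.7]
width: 59.1
```

```bash
python3 -c "
from h import *
d=snap('8');i=zoom(d['top']['img'],385,235,75,75,8);j=zoom(d['scene']['img'],170,110,75,75,8)
plan(431.2,-343,14,70.3)
cv2.imwrite('pics/z9.png',cv2.resize(np.hstack([cv2.resize(i,(600,600)),cv2.resize(j,(600,600))]),(800,400)))"
```

```text
t 11.23 pos [ 430.9 -343.8   14.1] yaw 70.37 F [-1.5  7.5 16.4] w 58.7 | cmd [0.034 0.    0.006] twist 0.012 rows 0.020607996040225708
```

View pics/z9.png

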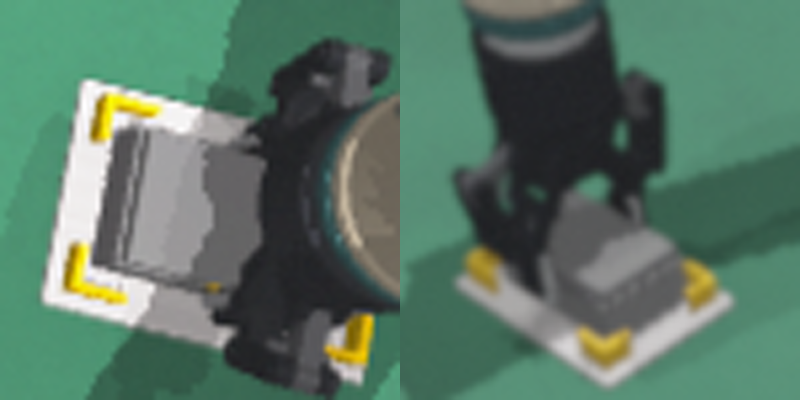

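servo_tool(commands=[0, 0, 0, 0, 0.3, 0, 0, 0, 0, 0, 0, 0, 0, 0, 0, 0, 0, 0, 0, 0, 0, 0, 0, 0, 0, 0, 0, 0, 0, 0, 0, 0, -1, 0, 0, 0, 0, -2.5, 0, 0, 0, 0, -4, 0, 0, 0, 0, -5.2, 0, 0])

```text
clock: 12.07
eef_pos: [430.8, -346.5, 144.8]
tool_rot: [3.14, 0.0, 1.226]
force: [0.2, -0.2, 0.0]
width: 85.2
```

```bash
python3 -c "
from h import *
plan(431.2,-109.5,130,109.6)"
```

```text
t 12.07 pos [ 430.8 -346.5  144.8] yaw 70.27 F [ 0.2 -0.2  0. ] w 85.2 | cmd [ 8.931 -3.185  0.584] twist -6.555 rows 5.695272068702073
```

servo_tool(commands=[1.2, -0.45, 0, -1, 0, 2.5, -0.9, 0, -2, 0, 3.8, -1.35, 0, -3, 0, 5.1, -1.8, 0, -4, 0, 6.4, -2.3, 0, -5, 0, 7.5, -2.7, 0.3, -6, 0, 8.3, -3, 0.5, -6.55, 0, 8.93, -3.18, 0.6, -6.55, 0, 8.93, -3.18, 0.6, -6.55, 0, 8.93, -3.18, 0.6, -6.55, 0])

```text
clock: 12.9
eef_pos: [431.0, -108.8, 127.6]
tool_rot: [-3.141, 0.0, 1.914]
force: [-0.1, -0.4, -0.1]
width: 85.4
```

```bash
python3 -c "
from h import *
d=snap('9')
plan(431.1,-109.5,9,109.6)
i=zoom(d['top']['img'],385,235,75,75,8);j=zoom(d['scene']['img'],170,110,75,75,8)
cv2.imwrite('pics/z10.png',cv2.resize(np.hstack([cv2.resize(i,(600,600)),cv2.resize(j,(600,600))]),(800,400)))"
```

```text
t 13.0 pos [ 431.1 -110.4  127.7] yaw 109.5 F [0.4 0.4 0.6] w 85.2 | cmd [0.036 0.013 4.749] twist -0.017 rows 2.8470249892338795
```

View pics/z10.png

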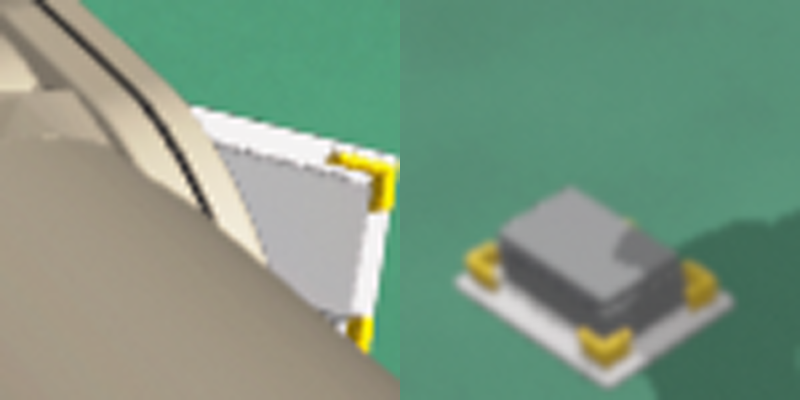

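servo_tool(commands=[0.04, 0, 1.2, 0, 0, 0.04, 0, 2.5, 0, 0, 0.04, 0, 3.6, 0, 0, 0.04, 0, 4.3, 0, 0, 0.04, 0, 4.6, 0, 0, 0.04, 0, 4.75, 0, 0, 0.04, 0, 4.75, 0, 0, 0.04, 0, 4.75, 0, 0.3, 0.04, 0, 4.75, 0, 0.5, 0.04, 0, 4.75, 0, 0.7])

```text
clock: 13.83
eef_pos: [431.2, -109.0, 9.7]
tool_rot: [3.14, 0.001, 1.911]
force: [-2.2, -0.2, 10.4]
width: 53.1
```

servo_tool(commands=[0, 0, 0, 0, 1, 0, 0, 0, 0, 1, 0, 0, 0, 0, 1, 0, 0, 0, 0, 1])

```text
clock: 14.17
eef_pos: [431.1, -108.9, 9.7]
tool_rot: [3.141, 0.002, 1.912]
force: [-0.9, -1.7, 6.5]
width: 52.8
```

```bash
python3 -c "
from h import *
plan(431.1,-109.5,150,109.6)"
```

```text
t 14.17 pos [ 431.1 -108.9    9.7] yaw 109.54 F [-0.9 -1.7  6.5] w 52.8 | cmd [-3.000e-02 -4.000e-03 -5.613e+00] twist -0.01 rows 3.3654398166410515
```

servo_tool(commands=[0, 0, -0.6, 0, 1, 0, 0, -1.8, 0, 1, 0, 0, -3.2, 0, 1, 0.8, 0, -4.4, 0, 1, 2, 0, -5.6, 0, 1, 3.2, 0, -5.6, 0, 1, 4.5, 0.5, -5.6, 0, 1, 5.8, 0.9, -5.6, 0, 1, 6.8, 1.2, -5.6, 0, 1, 7.4, 1.4, -5.6, 0, 1])

```text
clock: 15.0
eef_pos: [401.3, 81.1, 149.4]
tool_rot: [3.14, -0.001, 1.916]
force: [-0.1, 0.8, -1.5]
width: 53.1
```

```bash
cp pics/top0.npz /tmp; python3 -c "
from h import *
d=snap('10')
plan(431.2,-343,150,70.3)
i=zoom(d['top']['img'],385,235,80,80,8);j=zoom(d['scene']['img'],170,110,75,75,8)
cv2.imwrite('pics/z11.png',i[:600]);cv2.imwrite('pics/z11s.png',j)"
```

```text
t 15.1 pos [401.7  81.1 149.4] yaw 109.92 F [ 0.4 -0.5 -1.2] w 53.0 | cmd [-16.352  -4.669  -0.058] twist 6.603 rows 10.195315774054018
```

View pics/z11.png

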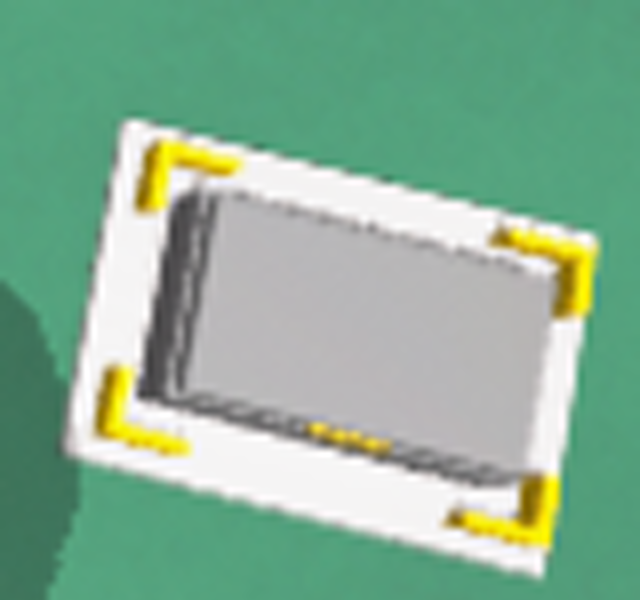

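View pics/top10.png

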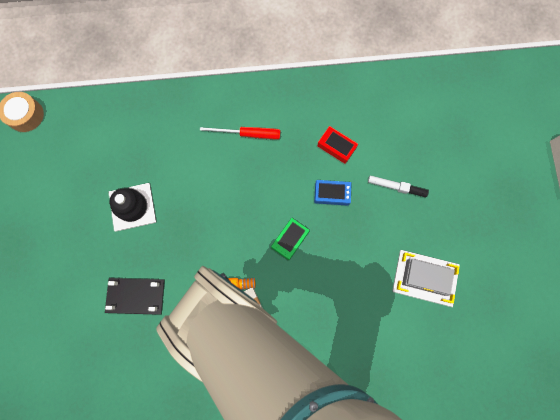

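```bash
python3 -c "
from h import *
d=load('top10')
c=lambda x,y:((x+.5)/8+385-.5,(y+.5)/8+235-.5)
P=w(d,[c(218,192),c(556,270),c(525,480),c(183,395)],44)[:,:2];print(P.round(1),P.mean(0))
for i in range(4): v=P[(i+1)%4]-P[i];print(np.hypot(*v),np.degrees(np.arctan2(v[1],v[0])))
v=d['img'].astype(int);H=hsv(d)
m=((H[...,2]>150)&(H[...,2]<210)&(H[...,1]<40)).astype(np.uint8)
print(rect(d,m,44,(390,240,75,70)))
"
```

```text
[[ 475.4 -305.9]
 [ 445.  -396.3]
 [ 389.2 -377.1]
 [ 420.8 -287. ]] [ 432.60956368 -341.58358455]
95.30974886794293 -108.57136002378321
59.035599407097415 160.97783348826914
95.41778349635544 70.63020060647385
57.70687950680286 -19.130616908903093
[ 433.1 -340.    99.3   60.5   70.3]
```

```bash
python3 -c "
from h import *
plan(500,-130,150,90)"
```

```text
t 15.1 pos [401.7  81.1 149.4] yaw 109.92 F [ 0.4 -0.5 -1.2] w 53.0 | cmd [-9.279  0.821 -0.036] twist 3.319 rows 5.584876643504674
```

servo_tool(commands=[-1.2, 0.1, 0, 0.4, 1, -2.6, 0.2, 0, 1, 1, -4, 0.3, 0, 1.5, 1, -5.4, 0.4, 0, 2, 1, -6.8, 0.5, 0, 2.6, 1, -8.2, 0.6, 0, 3.3, 1, -9.4, 0.3, 0, 4, 1, -10.6, -0.4, 0, 4.6, 1, -11.6, -1, 0, 5.2, 1, -12.5, -1.6, 0, 5.8, 1])

```text
clock: 15.93
eef_pos: [466.9, -233.5, 148.5]
tool_rot: [-3.14, 0.001, 1.299]
force: [0.3, -0.2, -2.6]
width: 52.9
```

```bash
python3 -c "
from h import *
plan(432.4,-340.9,100,70.6)"
```

```text
t 15.93 pos [ 466.9 -233.5  148.5] yaw 74.44 F [ 0.3 -0.2 -2.6] w 52.9 | cmd [-4.508 -0.173  1.943] twist 0.64 rows 2.944873604582244
```

servo_tool(commands=[-0.9, -0.04, 0, 0.2, 1, -1.8, -0.08, 0.2, 0.4, 1, -2.7, -0.1, 0.5, 0.64, 1, -3.4, -0.13, 0.9, 0.64, 1, -4, -0.16, 1.3, 0.64, 1, -4.3, -0.17, 1.6, 0.64, 1, -4.45, -0.17, 1.8, 0.64, 1, -4.5, -0.17, 1.94, 0.64, 1, -4.5, -0.17, 1.94, 0.64, 1, -4.5, -0.17, 1.94, 0.64, 1])

```text
clock: 16.77
eef_pos: [435.8, -336.2, 100.4]
tool_rot: [3.142, -0.001, 1.24]
force: [0.3, -0.3, -2.3]
width: 52.8
```

```bash
python3 -c "
from h import *
d=snap('11')
plan(432.4,-340.9,55.5,70.6)
i=zoom(d['top']['img'],385,225,90,90,8);j=zoom(d['scene']['img'],160,90,90,90,8)
cv2.imwrite('pics/z12.png',cv2.resize(np.hstack([i,j]),(800,400)))"
```

```text
t 16.87 pos [ 435.9 -336.5  100.8] yaw 71.05 F [ 0.   0.1 -1.9] w 53.0 | cmd [-0.213 -0.078  1.813] twist 0.075 rows 1.0953619638643337
```

View pics/z12.png

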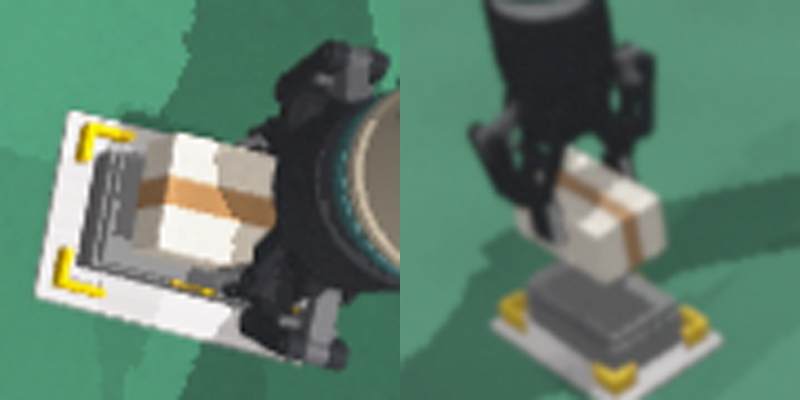

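servo_tool(commands=[-0.21, -0.08, 0.2, 0.07, 1, -0.21, -0.08, 0.5, 0.07, 1, -0.21, -0.08, 0.9, 0.07, 1, -0.21, -0.08, 1.2, 0.07, 1, -0.21, -0.08, 1.4, 0.07, 1, -0.21, -0.08, 1.4, 0.07, 1, -0.21, -0.08, 1.4, 0.07, 1])

```text
clock: 17.45
eef_pos: [431.3, -341.5, 64.8]
tool_rot: [-3.141, -0.0, 1.231]
force: [0.6, 0.5, -1.7]
width: 53.0
```

```bash
python3 -c "
from h import *
plan(432.4,-340.9,54,70.6)"
```

```text
t 17.45 pos [ 431.3 -341.5   64.8] yaw 70.54 F [ 0.6  0.5 -1.7] w 53.0 | cmd [0.037 0.035 0.433] twist -0.01 rows 0.2611301355221172
```

servo_tool(commands=[0.04, 0.035, 0.1, 0, 1, 0.04, 0.035, 0.2, 0, 1, 0.04, 0.035, 0.3, 0, 1, 0.04, 0.035, 0.36, 0, 1, 0.04, 0.035, 0.4, 0, 1, 0.04, 0.035, 0.43, 0, 1, 0.04, 0.035, 0.43, 0, 1])

```text
clock: 18.03
eef_pos: [432.5, -341.2, 54.5]
tool_rot: [-3.141, -0.0, 1.231]
force: [-0.2, 0.4, -2.2]
width: 53.1
```

servo_tool(commands=[0, 0, 0.03, 0, 1, 0, 0, 0.05, 0, 1, 0, 0, 0.05, 0, 1])

```text
clock: 18.28
eef_pos: [432.7, -341.3, 53.7]
tool_rot: [3.141, 0.0, 1.231]
force: [-0.4, 0.6, 1.7]
width: 53.1
```

servo_tool(commands=[0, 0, 0, 0, 0.3, 0, 0, 0, 0, 0.2, 0, 0, 0, 0, 0, 0, 0, 0, 0, 0, 0, 0, 0, 0, 0, 0, 0, 0, 0, 0, 0, 0, -1, 0, 0, 0, 0, -2.2, 0, 0, 0, 0, -3.4, 0, 0, 0, 0, -4.4, 0, 0])

```text
clock: 19.12
eef_pos: [432.8, -341.2, 165.1]
tool_rot: [3.141, -0.0, 1.231]
force: [0.5, 0.2, 0.5]
width: 85.2
```

```bash
python3 -c "
from h import *
plan(651.4,-150.8,150,80.8)"
```

```text
t 19.12 pos [ 432.8 -341.2  165.1] yaw 70.53 F [0.5 0.2 0.5] w 85.2 | cmd [10.093  5.704  0.611] twist -1.711 rows 6.960186600319922
```

servo_tool(commands=[1.3, 0.7, 0, -0.4, 0, 2.6, 1.45, 0, -0.8, 0, 3.9, 2.2, 0, -1.2, 0, 5.2, 2.9, 0, -1.71, 0, 6.5, 3.65, 0, -1.71, 0, 7.8, 4.4, 0.2, -1.71, 0, 9, 5.1, 0.4, -1.71, 0, 9.8, 5.5, 0.6, -1.71, 0, 10.1, 5.7, 0.6, -1.71, 0, 10.1, 5.7, 0.6, -1.71, 0])

```text
clock: 19.95
eef_pos: [652.4, -147.7, 148.0]
tool_rot: [3.141, -0.002, 1.414]
force: [0.3, 0.3, -0.2]
width: 85.5
```

servo_tool(commands=[0, 0, 0.5, 0, 0, 0, 0, 1.5, 0, 0, 0, 0, 2, 0, 0, 0, 0, 2, 0, 0])

```text
clock: 20.28
eef_pos: [647.0, -153.1, 94.6]
tool_rot: [-3.134, 0.002, 1.407]
force: [-0.9, 0.6, -0.1]
width: 85.3
```

```bash
python3 -c "
from h import *
d=snap('12')
plan(651.4,-150.8,5.5,80.8)
i=zoom(d['top']['img'],385,225,90,90,8);j=zoom(d['scene']['img'],160,90,90,90,8)
cv2.imwrite('pics/z13.png',cv2.resize(np.hstack([i,j]),(800,400)))"
```

```text
t 20.38 pos [ 650.  -152.1   97.9] yaw 80.68 F [-0.1  0.1  0.9] w 85.8 | cmd [0.063 0.051 3.696] twist -0.02 rows 2.216551275909387
```

View pics/z13.png

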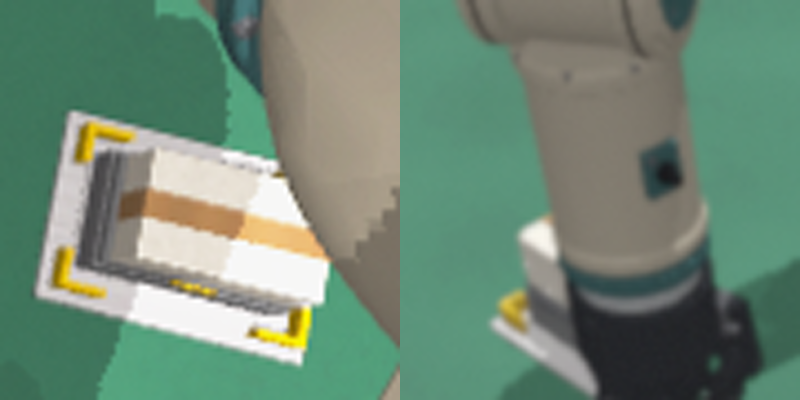

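View pics/scene12.png

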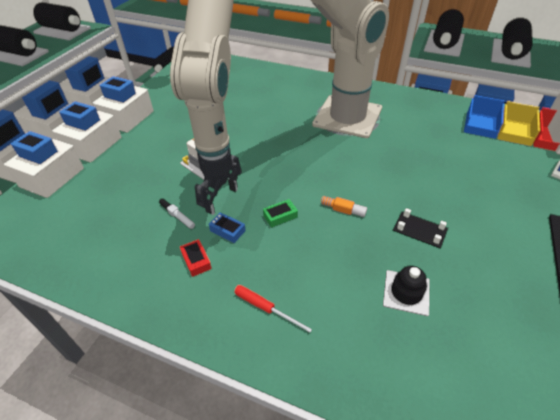

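servo_tool(commands=[0.06, 0.05, 0.8, 0, 0, 0.06, 0.05, 1.8, 0, 0, 0.06, 0.05, 2.7, 0, 0, 0.06, 0.05, 3.3, 0, 0, 0.06, 0.05, 3.6, 0, 0, 0.06, 0.05, 3.7, 0, 0, 0.06, 0.05, 3.7, 0, 0, 0.06, 0.05, 3.7, 0, 0.3, 0.06, 0.05, 3.7, 0, 0.5, 0.06, 0.05, 3.7, 0, 0.7])

```text
clock: 21.22
eef_pos: [653.1, -149.5, 7.1]
tool_rot: [3.14, 0.0, 1.41]
force: [-2.1, -0.9, 12.3]
width: 51.6
```

servo_tool(commands=[0, 0, 0, 0, 1, 0, 0, 0, 0, 1, 0, 0, 0, 0, 1, 0, 0, 0, 0, 1])

```text
clock: 21.55
eef_pos: [653.5, -149.6, 7.4]
tool_rot: [3.14, 0.0, 1.41]
force: [-1.2, -0.5, 6.3]
width: 50.8
```

```bash
python3 -c "
from h import *
plan(651.4,-150.8,180,80.8)"
```

```text
t 21.55 pos [ 653.5 -149.6    7.4] yaw 80.77 F [-1.2 -0.5  6.3] w 50.8 | cmd [-0.064 -0.06  -6.905] twist -0.005 rows 4.140155119820996
```

servo_tool(commands=[0, 0, -0.6, 0, 1, 0, 0, -1.8, 0, 1, 0, 0, -3.2, 0, 1, 0.8, -0.5, -4.6, 0, 1, 2, -1.2, -5.8, 0, 1, 3.2, -1.9, -6.6, 0, 1, 4.5, -2.6, -6.8, 0, 1, 5.8, -3.2, -6.8, 0, 1, 7, -3.8, -6.8, 0, 1, 7.6, -4.1, -6.8, 0, 1])

```text
clock: 22.38
eef_pos: [579.8, 60.4, 177.3]
tool_rot: [-3.141, -0.003, 1.416]
force: [1.8, 1.5, -2.4]
width: 50.8
```

```bash
python3 -c "
from h import *
d=snap('13')
plan(480,-150,175,80)
i=zoom(d['top']['img'],385,230,80,80,8)
cv2.imwrite('pics/z14.png',i[:600])"
```

```text
t 22.48 pos [580.1  60.  177.1] yaw 81.22 F [ 0.2 -0.3 -2.5] w 50.9 | cmd [-8.914 -2.677  0.061] twist 0.204 rows 5.580282816104648
```

View pics/z14.png

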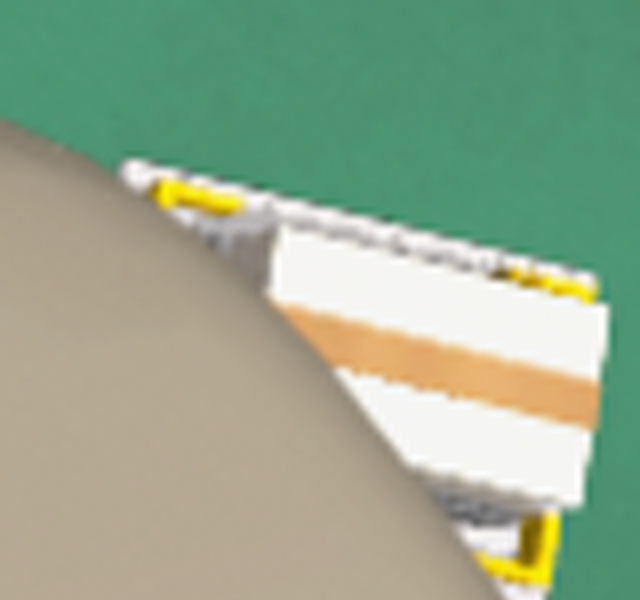

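```bash
python3 -c "
from h import *
d=load('top13')
c=lambda x,y:((x+.5)/8+385-.5,(y+.5)/8+230-.5)
P=w(d,[c(273,222),c(609,304),c(581,508)],84)[:,:2];print(P.round(1),(P[0]+P[2])/2)
for i in range(2): v=P[(i+1)%4]-P[i];print(np.hypot(*v),np.degrees(np.arctan2(v[1],v[0])))
"
```

```text
[[ 474.  -307.9]
 [ 443.9 -393.6]
 [ 391.9 -376.1]] [ 432.9734689  -341.98624712]
90.88304709768961 -109.33462421079965
54.89307726245276 161.35905663475285
```

```bash
python3 -c "
from h import *
plan(433.3,-340.3,150,70.7)"
```

```text
t 22.48 pos [580.1  60.  177.1] yaw 81.22 F [ 0.2 -0.3 -2.5] w 50.9 | cmd [-16.725  -3.361   1.04 ] twist 1.754 rows 10.246476462025148
```

servo_tool(commands=[-0.8, -0.15, 0, 0, 1, -2, -0.4, 0, 0.2, 1, -3.4, -0.7, 0, 0.4, 1, -4.8, -1, 0, 0.6, 1, -6.2, -1.25, 0, 0.8, 1, -7.6, -1.5, 0, 1, 1, -9, -1.8, 0, 1.3, 1, -10.4, -2.1, 0, 1.5, 1, -11.8, -2.4, 0, 1.75, 1, -13.2, -2.65, 0, 1.75, 1])

```text
clock: 23.32
eef_pos: [461.8, -263.2, 176.3]
tool_rot: [-3.141, 0.001, 1.224]
force: [1.0, 0.4, -2.8]
width: 50.9
```

```bash
python3 -c "
from h import *
plan(433.3,-340.3,150,70.7)"
```

```text
t 23.32 pos [ 461.8 -263.2  176.3] yaw 70.14 F [ 1.   0.4 -2.8] w 50.9 | cmd [-3.287 -0.023  1.057] twist -0.093 rows 2.0699657275462333
```

servo_tool(commands=[-1, 0, 0, -0.09, 1, -1.9, 0, 0.2, -0.09, 1, -2.6, 0, 0.5, -0.09, 1, -3, 0, 0.8, -0.09, 1, -3.2, -0.02, 1, -0.09, 1, -3.29, -0.02, 1.05, -0.09, 1, -3.29, -0.02, 1.05, -0.09, 1, -3.29, -0.02, 1.05, -0.09, 1, -3.29, -0.02, 1.05, -0.09, 1])

```text
clock: 24.07
eef_pos: [436.4, -336.5, 150.1]
tool_rot: [3.141, -0.001, 1.238]
force: [0.6, 0.3, -3.1]
width: 50.3
```

```bash
python3 -c "
from h import *
d=snap('14')
plan(433.3,-340.3,100,70.7)
i=zoom(d['top']['img'],385,225,90,90,8);j=zoom(d['scene']['img'],160,70,90,90,8)
cv2.imwrite('pics/z15.png',cv2.resize(np.hstack([i,j]),(800,400)))"
```

```text
t 24.17 pos [ 436.2 -336.9  150.1] yaw 70.92 F [-0.1 -0.4 -2.8] w 50.8 | cmd [-0.165 -0.066  2.003] twist 0.037 rows 1.2055925237701475
```

View pics/z15.png

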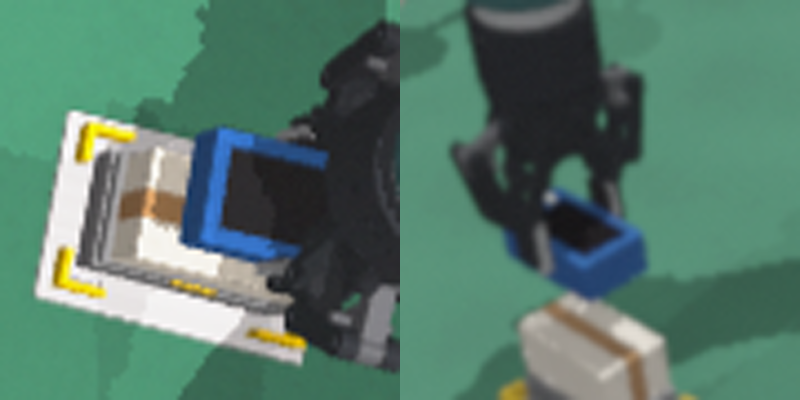

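```bash
python3 -c "
from h import *
d=load('top14');cv2.imwrite('pics/z16.png',zoom(d['img'],420,245,45,45,13))"
```

```text
(no output)
```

View pics/z16.png

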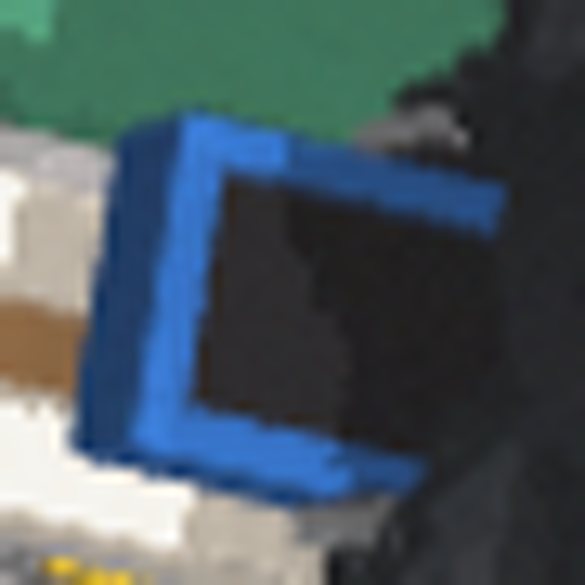

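```bash
python3 -c "
from h import *
d=load('top14')
c=lambda x,y:((x+.5)/13+420-.5,(y+.5)/13+245-.5)
P=w(d,[c(183,110),c(132,452)],172.7)[:,:2];y=np.radians(70.9);u=np.array([np.cos(y),np.sin(y)]);n=np.array([u[1],-u[0]])
q=P-[436.2,-336.9];print(q@u,q@n,np.hypot(*(P[0]-P[1])))"
```

```text
[40.18162492 39.60237682] [ 25.73388965 -26.05712015] 51.79424894691125
```

servo_tool(commands=[-0.15, -0.06, 0.3, 0.03, 1, -0.15, -0.06, 0.8, 0.03, 1, -0.15, -0.06, 1.3, 0.03, 1, -0.15, -0.06, 1.7, 0.03, 1, -0.15, -0.06, 1.95, 0.03, 1, -0.15, -0.06, 2.05, 0.03, 1, -0.15, -0.06, 2.05, 0.03, 1, -0.15, -0.06, 2.05, 0.03, 1])

```text
clock: 24.83
eef_pos: [433.0, -340.9, 98.5]
tool_rot: [3.141, -0.0, 1.233]
force: [-0.8, -0.3, -3.1]
width: 50.7
```

```bash
python3 -c "
from h import *
plan(433.4,-340.0,91.8,70.7)"
```

```text
t 24.83 pos [ 433.  -340.9   98.5] yaw 70.65 F [-0.8 -0.3 -3.1] w 50.7 | cmd [0.039 0.003 0.27 ] twist -0.009 rows 0.16357470601743018
```

servo_tool(commands=[0.03, 0, 0.08, 0, 1, 0.03, 0, 0.16, 0, 1, 0.03, 0, 0.22, 0, 1, 0.03, 0, 0.26, 0, 1, 0.03, 0, 0.28, 0, 1, 0.03, 0, 0.28, 0, 1])

```text
clock: 25.33
eef_pos: [433.0, -340.2, 91.4]
tool_rot: [3.142, 0.0, 1.233]
force: [-0.2, 0.3, -2.4]
width: 50.8
```

servo_tool(commands=[0, 0, 0.02, 0, 1, 0, 0, 0.04, 0, 1, 0, 0, 0.04, 0, 1])

```text
clock: 25.58
eef_pos: [433.0, -340.2, 91.3]
tool_rot: [3.141, 0.001, 1.233]
force: [-0.9, 1.7, 5.9]
width: 50.8
```

Contact; release and withdraw upwards.

servo_tool(commands=[0, 0, 0, 0, 0.3, 0, 0, 0, 0, 0.2, 0, 0, 0, 0, 0, 0, 0, 0, 0, 0, 0, 0, 0, 0, 0, 0, 0, 0, 0, 0, 0, 0, -0.8, 0, 0, 0, 0, -2, 0, 0, 0, 0, -3.2, 0, 0, 0, 0, -4, 0, 0])

```text
clock: 26.42
eef_pos: [433.8, -340.3, 192.7]
tool_rot: [3.139, 0.0, 1.233]
force: [-0.3, -0.1, -0.1]
width: 85.5
```

```bash
python3 -c "
from h import *
plan(457.7,115.2,150,88.3)"
```

```text
t 26.42 pos [ 433.8 -340.3  192.7] yaw 70.65 F [-0.3 -0.1 -0.1] w 85.5 | cmd [17.509 -5.14   1.692] twist -2.941 rows 10.98701410689167
```

servo_tool(commands=[1, -0.3, 0, -0.2, 0, 2.4, -0.7, 0, -0.5, 0, 3.9, -1.1, 0, -1, 0, 5.4, -1.5, 0, -1.5, 0, 6.9, -2, 0, -2, 0, 8.4, -2.45, 0, -2.5, 0, 9.9, -2.9, 0, -2.94, 0, 11.4, -3.35, 0, -2.94, 0, 12.9, -3.8, 0, -2.94, 0, 14.4, -4.25, 0, -2.94, 0])

```text
clock: 27.25
eef_pos: [451.9, 36.4, 190.5]
tool_rot: [3.141, 0.0, 1.54]
force: [0.5, -0.3, 0.2]
width: 85.5
```

```bash
python3 -c "
from h import *
plan(457.7,115.2,110,88.3)"
```

```text
t 27.25 pos [451.9  36.4 190.5] yaw 88.26 F [ 0.5 -0.3  0.2] w 85.5 | cmd [3.157 0.137 3.221] twist -0.006 rows 2.704927402970411
```

servo_tool(commands=[1, 0.05, 0.3, 0, 0, 1.9, 0.1, 1, 0, 0, 2.6, 0.12, 1.8, 0, 0, 3, 0.14, 2.6, 0, 0, 3.15, 0.14, 3.1, 0, 0, 3.15, 0.14, 3.2, 0, 0, 3.15, 0.14, 3.2, 0, 0, 3.15, 0.14, 3.2, 0, 0])

```text
clock: 27.92
eef_pos: [458.2, 112.9, 110.8]
tool_rot: [3.141, 0.0, 1.54]
force: [0.2, 1.4, 0.2]
width: 85.4
```

```bash
python3 -c "
from h import *
d=snap('15')
plan(457.7,115.2,6,88.3)
i=zoom(d['top']['img'],385,225,90,90,8);j=zoom(d['scene']['img'],300,150,90,90,8)
cv2.imwrite('pics/z17.png',cv2.resize(np.hstack([i,j]),(800,400)))"
```

```text
t 28.02 pos [458.6 112.8 111.2] yaw 88.2 F [ 0.1 -0.5  0.1] w 85.4 | cmd [ 0.096 -0.045  4.209] twist -0.016 rows 2.5240221428319694
```

View pics/z17.png

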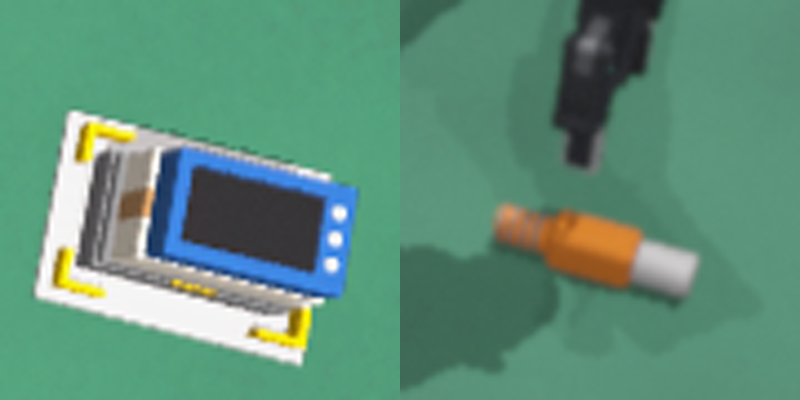

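Stack looks square. Now the plug.

servo_tool(commands=[0.1, -0.04, 1, 0, 0, 0.1, -0.04, 2.2, 0, 0, 0.1, -0.04, 3.2, 0, 0, 0.1, -0.04, 3.8, 0, 0, 0.1, -0.04, 4.1, 0, 0, 0.1, -0.04, 4.2, 0, 0, 0.1, -0.04, 4.2, 0, 0, 0.1, -0.04, 4.2, 0, 0.4, 0.1, -0.04, 4.2, 0, 0.7, 0.1, -0.04, 4.2, 0, 0.9])

```text
clock: 28.85
eef_pos: [457.8, 115.9, 6.3]
tool_rot: [3.14, -0.001, 1.54]
force: [-0.2, 0.6, 0.7]
width: 51.3
```

servo_tool(commands=[0, 0, 0, 0, 1, 0, 0, 0, 0, 1, 0, 0, 0, 0, 1, 0, 0, 0, 0, 1, 0, 0, 0, 0, 1, 0, 0, 0, 0, 1])

```text
clock: 29.35
eef_pos: [457.5, 115.9, 6.2]
tool_rot: [3.14, -0.0, 1.541]
force: [-0.5, -0.4, 6.2]
width: 28.8
```

```bash
python3 -c "
from h import *
plan(454.3,329.3,120,83.1)
d=load('top15')
c=lambda x,y:((x+.5)/8+385-.5,(y+.5)/8+225-.5)
k=1.8
P=w(d,[c(190*k-1,148*k),c(357*k,187*k),c(340*k,297*k),c(167*k,257*k)],114)[:,:2];print(P.round(1),P.mean(0))
for i in range(4): v=P[(i+1)%4]-P[i];print(np.hypot(*v),np.degrees(np.arctan2(v[1],v[0])))
"
```

```text
t 29.35 pos [457.5 115.9   6.2] yaw 88.27 F [-0.5 -0.4  6.2] w 28.8 | cmd [ 8.53  -0.38  -4.553] twist 0.862 rows 5.801642667313658
[[ 469.2 -314.9]
 [ 444.  -389.4]
 [ 395.2 -371.9]
 [ 420.6 -295.8]] [ 432.26157917 -342.99269819]
78.6826179013557 -108.71268359642633
51.81172189891051 160.30285242212125
80.201471168903 71.55110806630815
52.228871625105796 -21.355443757604977
```

servo_tool(commands=[0, 0, -0.6, 0, 1, 0, 0, -1.6, 0, 1, 0.5, 0, -2.8, 0, 1, 1.7, -0.1, -3.6, 0.3, 1, 3.1, -0.15, -3.8, 0.6, 1, 4.5, -0.2, -3.8, 0.86, 1, 5.9, -0.25, -3.8, 0.86, 1, 7.2, -0.32, -3.8, 0.86, 1, 8.1, -0.36, -3.8, 0.86, 1, 8.5, -0.38, -3.8, 0.86, 1])

```text
clock: 30.18
eef_pos: [452.8, 333.3, 100.8]
tool_rot: [-3.141, -0.004, 1.455]
force: [-0.4, 0.7, -1.8]
width: 28.7
```

servo_tool(commands=[0, 0, 0, 0, 1, 0, 0, 0, 0, 1, 0, 0, 0, 0, 1])

```text
clock: 30.43
eef_pos: [454.1, 325.6, 99.9]
tool_rot: [-3.141, 0.003, 1.449]
force: [1.1, -0.7, -0.6]
width: 28.8
```

```bash
python3 -c "
from h import *
d=snap('16')
plan(454.3,329.7,45,83.1)
i=zoom(d['top']['img'],90,250,90,90,8);j=zoom(d['scene']['img'],370,165,90,90,8)
cv2.imwrite('pics/z18.png',cv2.resize(np.hstack([i,j]),(800,400)))
i=zoom(d['top']['img'],385,230,80,80,8);cv2.imwrite('pics/z19.png',i[:600])"
```

```text
t 30.53 pos [454.4 325.9 100.1] yaw 82.97 F [ 1.2  0.2 -1.7] w 29.0 | cmd [ 0.154 -0.021  2.205] twist -0.022 rows 1.325279156271073
```

View pics/z18.png

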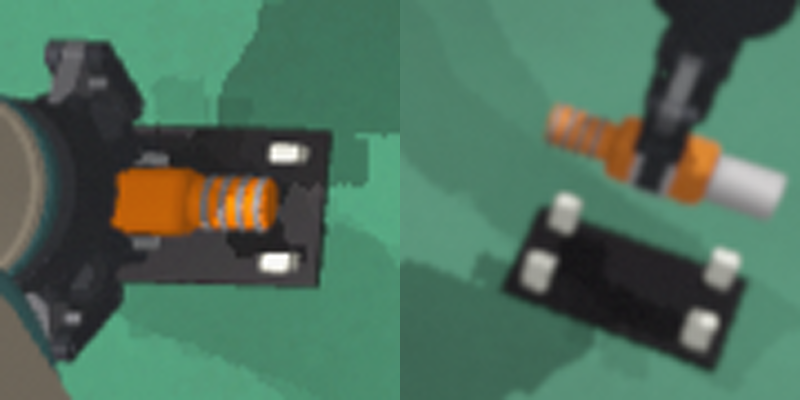

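View pics/z19.png

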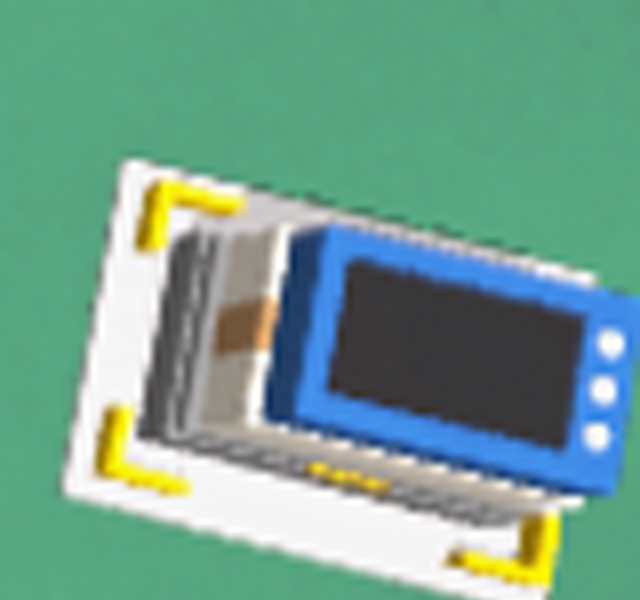

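servo_tool(commands=[0.15, -0.02, 0.5, 0, 1, 0.15, -0.02, 1.1, 0, 1, 0.15, -0.02, 1.7, 0, 1, 0.15, -0.02, 2.1, 0, 1, 0.15, -0.02, 2.2, 0, 1, 0.15, -0.02, 2.2, 0, 1, 0.15, -0.02, 2.2, 0, 1])

```text
clock: 31.12
eef_pos: [454.0, 332.4, 45.4]
tool_rot: [3.142, -0.0, 1.451]
force: [-0.6, 1.1, -0.5]
width: 28.7
```

```bash
python3 -c "
from h import *
plan(454.3,329.8,13.5,83.1)"
```

```text
t 31.12 pos [454.  332.4  45.4] yaw 83.11 F [-0.6  1.1 -0.5] w 28.7 | cmd [-0.103  0.026  1.277] twist 0.002 rows 0.7683259496299575
```

servo_tool(commands=[-0.07, 0.02, 0.3, 0, 1, -0.07, 0.02, 0.6, 0, 1, -0.07, 0.02, 0.9, 0, 1, -0.07, 0.02, 1.1, 0, 1, -0.07, 0.02, 1.2, 0, 1, -0.07, 0.02, 1.25, 0, 1, -0.07, 0.02, 1.28, 0, 1, -0.07, 0.02, 1.28, 0, 1])

```text
clock: 31.78
eef_pos: [454.1, 330.7, 13.3]
tool_rot: [3.142, -0.0, 1.451]
force: [-0.6, -0.1, -1.0]
width: 28.8
```

```bash
python3 -c "
from h import *
plan(454.3,329.8,12.2,83.1)"
```

```text
t 31.78 pos [454.1 330.7  13.3] yaw 83.13 F [-0.6 -0.1 -1. ] w 28.8 | cmd [-0.034  0.01   0.046] twist 0.005 rows 0.03490396618563824
```

servo_tool(commands=[-0.03, 0.01, 0.03, 0, 1, -0.03, 0.01, 0.05, 0, 1, -0.03, 0.01, 0.06, 0, 1, -0.03, 0.01, 0.06, 0, 1])

```text
clock: 32.12
eef_pos: [454.5, 329.7, 12.2]
tool_rot: [3.141, -0.0, 1.451]
force: [0.1, -1.0, 1.2]
width: 28.8
```

servo_tool(commands=[0, 0, 0, 0, 0.7, 0, 0, 0, 0, 0.5, 0, 0, 0, 0, 0.2, 0, 0, 0, 0, 0, 0, 0, 0, 0, 0, 0, 0, 0, 0, 0, 0, 0, 0, 0, 0, 0, 0, -1, 0, 0, 0, 0, -2.2, 0, 0, 0, 0, -3.4, 0, 0])

```text
clock: 32.95
eef_pos: [453.6, 329.4, 97.2]
tool_rot: [-3.14, 0.001, 1.451]
force: [0.8, 1.3, 0.8]
width: 85.1
```

```bash
python3 -c "
from h import *
plan(454,60,200,90)"
```

```text
t 32.95 pos [453.6 329.4  97.2] yaw 83.14 F [0.8 1.3 0.8] w 85.1 | cmd [-10.701   1.297  -4.098] twist -1.143 rows 6.913669561225536
```

servo_tool(commands=[0, 0, -1, 0, 0, -1, 0.1, -2.2, 0, 0, -2.3, 0.3, -3.4, 0, 0, -3.8, 0.4, -4.1, 0, 0, -5.3, 0.6, -4.1, 0, 0, -6.8, 0.8, -4.1, 0, 0, -8.2, 1, -4.1, 0, 0, -9.5, 1.1, -4.1, 0, 0, -10.4, 1.2, -4.1, 0, 0, -10.7, 1.3, -4.1, 0, 0])

```text
clock: 33.78
eef_pos: [453.6, 55.6, 199.1]
tool_rot: [-3.14, 0.003, 1.445]
force: [0.3, 0.5, -0.2]
width: 85.2
```

```bash
python3 -c "
from h import *
d=snap('17')
i=zoom(d['top']['img'],90,250,90,90,8);j=zoom(d['scene']['img'],370,165,90,90,8)
cv2.imwrite('pics/z20.png',cv2.resize(np.hstack([i,j]),(800,400)))
i=zoom(d['top']['img'],395,230,78,75,8);cv2.imwrite('pics/z21.png',i[:600])
cv2.imwrite('pics/z22.png',zoom(d['scene']['img'],165,90,75,75,8))"
```

```text
(no output)
```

View pics/z20.png

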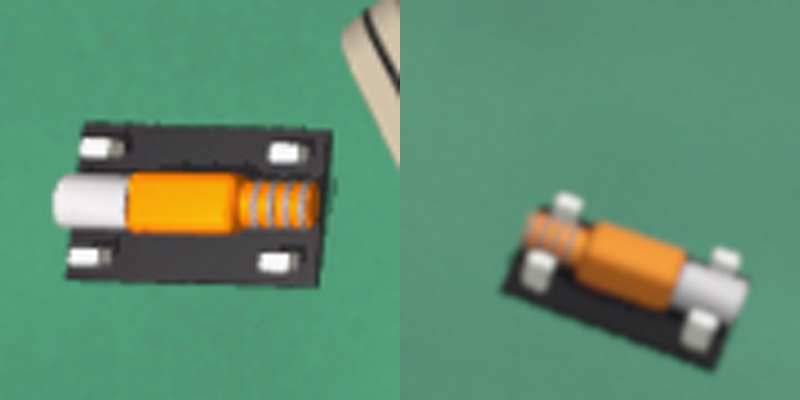

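View pics/z21.png

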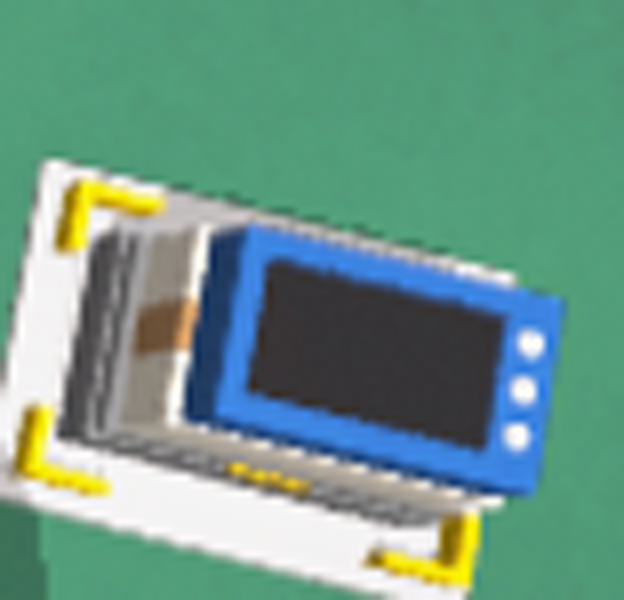

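View pics/z22.png

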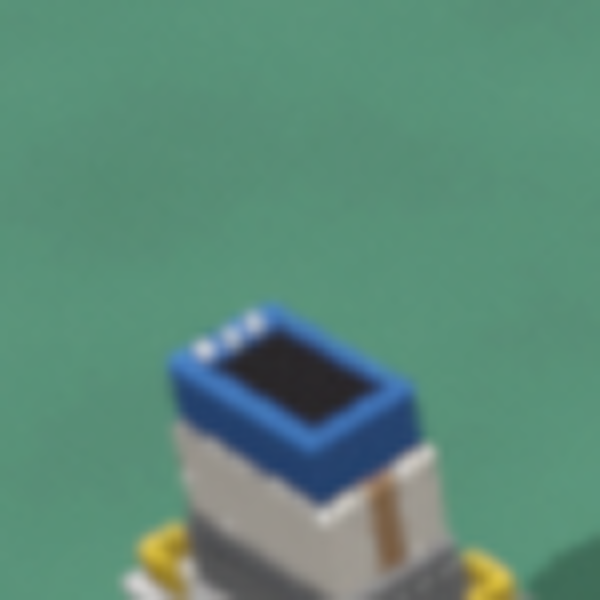

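```bash
python3 -c "
from h import *
d=load('top17')
c=lambda x,y:((x+.5)/8+395-.5,(y+.5)/8+230-.5)
u=np.array([.3305,.9438]);n=np.array([.9438,-.3305]);o=np.array([432.8,-341.7])
P=w(d,[c(251,222),c(566,297),c(534,497),c(218,422)],114)[:,:2];print((P-o)@u,(P-o)@n,P.mean(0))
Q=w(d,[c(197,227),c(170,421)],84)[:,:2];print('carton +y end',(Q-o)@u,(Q-o)@n)
H=hsv(d);m=((H[...,0]>100)&(H[...,0]<125)&(H[...,1]>120)&(H[...,2]>170)).astype(np.uint8)
r=rect(d,m,114,(400,240,70,60));print(r)
# lower base end of display at z=84 : dark blue bottom edge
Q=w(d,[c(211,232),c(184,415)],84)[:,:2];print('display foot +y end',(Q-o)@u)
# plug vs cradle
h,s,v=[H[...,i].astype(int) for i in range(3)]
ng=(~((h>60)&(h<95)&(s>80)))
org=((h>5)&(h<25)&(s>150)&(v>150)).astype(np.uint8);print('orange',rect(d,org,21,(95,265,80,60)))
k=90*8/400
c2=lambda x,y:((x*k+.5)/8+90-.5,(y*k+.5)/8+250-.5)
E=w(d,[c2(54,200),c2(320,204)],20)[:,:2];print('plug ends',E,E.mean(0),np.degrees(np.arctan2(*(E[0]-E[1])[::-1])))
M=w(d,[c2(129,202),c2(238,203)],36)[:,:2];print('mid',M.mean(0))
"
```

```text
[ 40.09195432 -42.16377135 -41.51889609  39.92926721] [ 26.02267811  26.43210365 -25.96159408 -26.68760567] [ 432.45159617 -342.54786397]
carton +y end [44.27560141 42.64810842] [ 26.66325186 -25.84636512]
[ 432.6 -342.    82.8   50.4   70.8]
display foot +y end [40.39989127 39.3044255 ]
orange [454.2 329.3  62.6  28.7  84.6]
plug ends [[462.70085931 397.79369742]
 [447.96424533 262.98187891]] [455.33255232 330.38778816] 83.76162556045743
mid [454.56573304 326.75886948]
```

View pics/scene17.png

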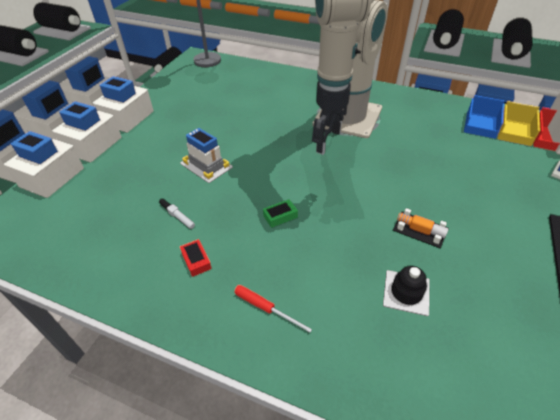

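```bash
python3 -c "
from h import *
a=load('scene0')['img'].astype(int);b=load('scene17')['img'].astype(int)
for n,(x,y,w_,h_) in dict(sensor=(380,260,55,55),probe=(155,193,42,40)).items(): print(n,abs(a-b)[y:y+h_,x:x+w_].max(-1).mean(), (abs(a-b)[y:y+h_,x:x+w_].max(-1)>50).sum())
"
```

```text
sensor 2.0449586776859503 0
probe 2.0589285714285714 0
```

The scene picture shows the stack at about (205,150) and the plug in the cradle at about (422,225). The sensor head and probe have not moved, and the gripper is clear of everything.

```bash
python3 -c "
from cell import ctrl
print(ctrl.finish_job())"
```

```text
the job is handed in; nothing more can be done
None
```

I shut the case and seated it in the tray. I then stacked the carton and the display (screen up) on it, laid the plug in the cradle, and handed the job in at about 34 s with the gripper open and clear.

**A mishap on the way:** on the first try to lower the case into the tray, one end caught a yellow corner. The wrist force reading peaked at about 41 N and the case tilted about 5° in the grip. I lifted it, corrected the position by a few mm and lowered it again until it pressed lightly on the plate. After release it sat flat between the four corners.

**Last checks:**
- **Stack:** the case lid, carton and display centres agree within about 1 to 1.5 mm, and all three are turned within about 1° of each other. The display sits roughly 1 mm towards the tray's -y end of the carton; I left it there.
- **Case shut:** no final picture measured the lid angle directly. The carton touched down at the height a shut lid should give.
- **Plug:** estimates from its two ends and its orange body put the centre within about 1.5 mm of the cradle's, and 0.7 to 1.5° off its axis. A rougher reading from the middle edges was 2.5 mm off lengthwise.
- **Bystanders:** the before and after pictures show no change at the sensor head or the probe.

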